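Make up two tooling kits for the spindle moulder

TASK

Make up the two tooling kits for the spindle moulder: in the blue tray the green finger-joint cutter in the large bay, with the tall black collar and the short red collar side by side in the narrow bay; in the yellow tray the bare-steel four-wing moulding cutter in the large bay and the brass-faced bearing guide in the narrow bay. Lay each one flat on the tray floor the way up it stands now, set it down rather than dropping it, and leave the black rebate head and the plain grey collar where they are.

Things in the scene. Friction and masses are not known exactly. Their poses are not given: they have to be found in the camera images.
- finger_cutter: Finger-joint cutter of the spindle moulder: green body and green hub, six wings each with a stack of five thin bright teeth, about 0.5 kg. Loose, hub up; origin at the centre of the underside, z up. Body 20 mm thick, 92 mm across the cutting circle; a round hub 38 mm in diameter, 25 mm bore, rises above it from 20 to 44 mm: grip the hub, from any side.
- moulding_cutter: Moulding cutter of the spindle moulder: bare grey steel, four broad swept wings with carbide tips, about 0.45 kg. Loose, hub up; origin at the centre of the underside, z up. Body 20 mm thick, 92 mm across the cutting circle; a round hub 38 mm in diameter, 25 mm bore, rises above it from 20 to 44 mm: grip the hub, from any side.
- tall_collar: Tall black spindle collar: plain ring 44 mm outside diameter, 25 mm bore, 36 mm tall, about 0.28 kg. Loose, stands on end on the bench; origin at the centre of the underside, z up along the bore. Grip it across its outside diameter, any direction, high enough for the fingertips to clear the 7 mm tray walls.
- red_collar: Short red anodised spindle collar: plain ring 44 mm outside diameter, 25 mm bore, 24 mm tall, about 0.07 kg. Loose, stands on end on the bench; origin at the centre of the underside, z up along the bore. Grip it across its outside diameter, any direction, high enough for the fingertips to clear the 7 mm tray walls.
- bearing_guide: Ball-bearing guide ring: 48 mm outside diameter, 25 mm bore, 26 mm tall, bright steel rim around a brass-yellow ring-shaped face, about 0.2 kg. Loose, stands on end on the bench; origin at the centre of the underside, z up along the bore. Grip it across its outside diameter, any direction, high enough for the fingertips to clear the 7 mm tray walls.
- rebate_head: Rebate cutter head, all black, round with two thin bright knives, 92 mm across, about 0.6 kg; shaped as the cutters, with a black hub 38 mm in diameter up to 44 mm. Belongs to no kit and stays where it is. Loose; origin at the centre of the underside.
- plain_collar: Plain silver-grey aluminium collar, 44 mm outside diameter, 30 mm tall, about 0.09 kg. Belongs to no kit and stays where it is. Loose; origin at the centre of the underside.
- blue_tray: Shallow kit tray, blue floor, bare wooden rim, fixed, 204 (its x) by 162 (its y) by 12 mm high; origin at the centre of its underside, turned up to 0.25 rad. Floor 5 mm thick; walls and divider, 6 mm thick, rise 7 mm above it. Inside: large bay x -22 to +96 mm; narrow bay, on the robot's side, x -96 to -28 mm (centre line x = -62); both y -75 to +75 mm. The trays may have swapped places.
- yellow_tray: Shallow kit tray, yellow floor, bare wooden rim, fixed, 204 (its x) by 162 (its y) by 12 mm high; origin at the centre of its underside, turned up to 0.25 rad. Floor 5 mm thick; walls and divider, 6 mm thick, rise 7 mm above it. Inside: large bay x -22 to +96 mm; narrow bay, on the robot's side, x -96 to -28 mm (centre line x = -62); both y -75 to +75 mm. The trays may have swapped places.
Mind the look-alikes: they are no part of the job. What is shaped like the moulding_cutter but orange is not meant.

How it is judged:
By the outcome, as a careful person would: the job done as asked, in the order asked, and still so for the second after the job is handed in, with the robot touching nothing.
It also fails if it takes over 115 s, if anything falls off the work surface, if the arm or the gripper's body presses on something with over 40 N, if the wrist force passes 120 N, or if a joint passes its speed limit or range.

ROBOT

A 6-joint arm with a two-finger parallel gripper is mounted at the origin on the work surface. World frame = base frame: x ahead of the robot, y to its left, z up, the work surface at z = 0. Lengths are in m, angles in rad, forces in N, time in s.
With the tool pointing down it reaches from about 0.25 to 0.725 m from the base axis. Payload 4 kg.
Tool frame: the origin (TCP) lies at the centre of the arm's flange, where the gripper is bolted on; the fingertips stand 173 mm ahead of it and the grasp point (between the pads) lies 155 mm ahead of it; x points along the fingers, z is the direction in which the jaws open and shut, and the axes are right-handed (so a half turn about x gives the same grasp; the last joint's range is limited). The gripper opens to 85 mm and grips with 20 to 120 N. Pads are 22 mm wide; open, the fingers measure 114 mm over their backs; the gripper's body (76 mm by 85 mm) begins 54 mm behind the grasp point. The pads swing forward as they close: fully open they stand 13 mm farther back than shut.
Start: joints at [-1.224, 0.241, 0.005, 1.335, 0, 1.571], TCP at [0.17, -0.47, 0.405] pointing down, gripper open.
Joint ranges: [-2.72, 2.72], [-1.05, 1.87], [-1.09, 1.28], [-1.99, 2.15], [-1.42, 1.44], [-3.14, 3.14]. Speed limits (rad/s): [2.79, 2.79, 3.14, 3.14, 3.14, 3.14].

INTERFACE

Orientations are given as a unit quaternion [x, y, z, w].
In Python, from workcell import bot gives the robot as it stands.
- The arm moves only by the tool arm_command, never from a script. Its argument "moves" is one flat list of numbers, 7 for each row, row after row: the shift along the tool's x, y, z in m, then the turn, a rotation vector about the tool's x, y, z in rad, then the closure, from -1 (fully open) to 1 (shut). A call has 1 to 20 rows; each row shifts and turns the pose as measured when the row begins, along the tool's axes as they then stand; what a row does not reach is not made up. A row lasts 1/12 s, in which the tool goes at most 41.7 mm and 7.16 degrees, less where a joint would pass 70% of its speed; a pose out of reach is approached as far as the arm can. A call with a gripper value outside its range is refused whole. The fingers move at their own pace and stop on an object; the grip force is fixed at half the most. Time passes only in rows, so rows that do not move let the fingers close. It gives the time, the measured TCP pose, the force and the opening at its end, in the units of the state.
- bot.get_obs(): the state, without advancing time (a new reading comes with each control period).
- bot.camera(name): name is "side" or "top" or "wrist"; returns the picture (384x512x3 uint8, red, green, blue); there is no depth.
- bot.get_calibration(name): a dict with "mtx" (3x3 intrinsics, pixels), "world_from_camera" (4x4, takes a point from camera to world coordinates); the wrist camera has in their place "mount" (4x4, takes a point from camera to tool coordinates, whose origin is the TCP and whose axes are the tool frame's). Camera axes: x right, y up, looking along -z (the intrinsics and any distortion apply to the point x, -y, -z); pixel columns grow to the right and rows downward; lengths in m; the calibration is good to about 2 mm. A picture is of the moment at which its call begins: read the wrist's pose just before it. get_calibration takes no time and is no camera call.
- bot.job_done(): hands the job in, once; it reports no verdict.
The state is a dict: "clock": time; "joint_pos": joint angles; "joint_vel": joint speeds; "tau": joint torques, N m; "eef_pos": TCP position; "tool_rot": TCP orientation; "ft_force": force on the tool from outside, world axes, zero at the start; "ft_torque": the same for the moment, N m; "grip_width": finger opening in m.
Only numpy, scipy, OpenCV 4.12 (cv2) and the standard library are available. Lean on these libraries where they do the work, as an engineer would, in place of code of your own. Each camera call takes 0.05 s, during which the arm holds its last target.

## Working session

There is one attempt and no reset: what is moved stays moved. The work goes in short steps, Python scripts to look and compute and a tool call to move; the robot and the scene stay as the last step left them, time stands still between calls to the robot, and variables do not carry over. Pictures are saved under pics/ and viewed, and the job is handed in when it is done.

Besides the shell and the picture viewer there is one more tool, called after ">>>" by a JSON object that holds its "fn" and its "kwargs". arm_command: Moves the arm, as the interface text tells. Its arguments: {"type":"object","properties":{"moves":{"type":"array"}},"required":["moves"]}

```bash
ls; mkdir -p pics
python3 - <<'E'
from workcell import bot
import cv2,numpy as np
np.set_printoptions(precision=4,suppress=True)
print(bot.get_obs())
for n in ["top","side"]:
    im=bot.camera(n); cv2.imwrite(f"pics/{n}0.png",cv2.resize(im[:,:,::-1],(800,600),interpolation=cv2.INTER_CUBIC)); np.save(f"pics/{n}0.npy",im)
for n in ["top","side","wrist"]: print(n,bot.get_calibration(n))
E
```

```text
pics
{'clock': 0.0, 'joint_pos': array([-1.224 ,  0.2414,  0.0037,  1.3352,  0.    ,  1.5708]), 'joint_vel': array([-0.0011,  0.0005,  0.0003, -0.001 , -0.0001, -0.001 ]), 'tau': array([  0.0005, -37.2319,  25.2408,   0.0168,  -0.    ,  -0.    ]), 'eef_pos': array([ 0.1699, -0.47  ,  0.4038]), 'tool_rot': array([ 0.4067,  0.5794, -0.4058,  0.5782]), 'ft_force': array([-0.7882,  0.2188,  0.5372]), 'ft_torque': array([-0.0466, -0.0334, -0.0499]), 'grip_width': 0.08534097841884165}
top {'mtx': array([[487.7202,   0.    , 260.3174],
       [  0.    , 487.7202, 189.9322],
       [  0.    ,   0.    ,   1.    ]]), 'world_from_camera': array([[-0.0191,  0.9947, -0.1009,  0.4533],
       [-0.9997, -0.0207, -0.0152, -0.0085],
       [-0.0172,  0.1006,  0.9948,  1.3847],
       [ 0.    ,  0.    ,  0.    ,  1.    ]])}
side {'mtx': array([[417.7649,   0.    , 257.9529],
       [  0.    , 417.7649, 188.0589],
       [  0.    ,   0.    ,   1.    ]]), 'world_from_camera': array([[-0.9786,  0.123 , -0.1651,  0.3608],
       [-0.2058, -0.6038,  0.7701,  1.0119],
       [-0.005 ,  0.7876,  0.6162,  0.8419],
       [ 0.    ,  0.    ,  0.    ,  1.    ]])}
wrist {'mtx': array([[301.9917,   0.    , 261.0489],
       [  0.    , 301.9917, 193.7832],
       [  0.    ,   0.    ,   1.    ]]), 'mount': array([[-0.0008,  0.2887, -0.9574,  0.0313],
       [-0.0003,  0.9574,  0.2887,  0.0732],
       [ 1.    ,  0.0005, -0.0007,  0.0008],
       [ 0.    ,  0.    ,  0.    ,  1.    ]])}
```

View pics/top0.png

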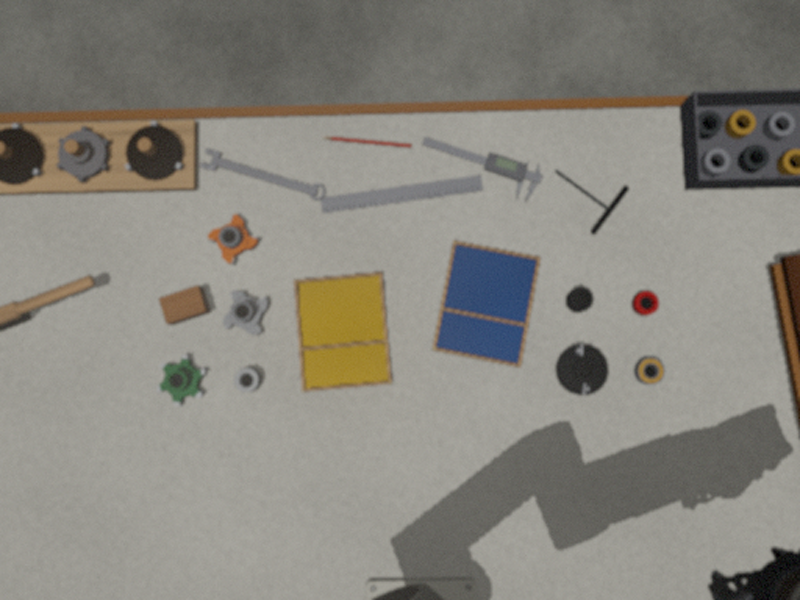

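View pics/side0.png

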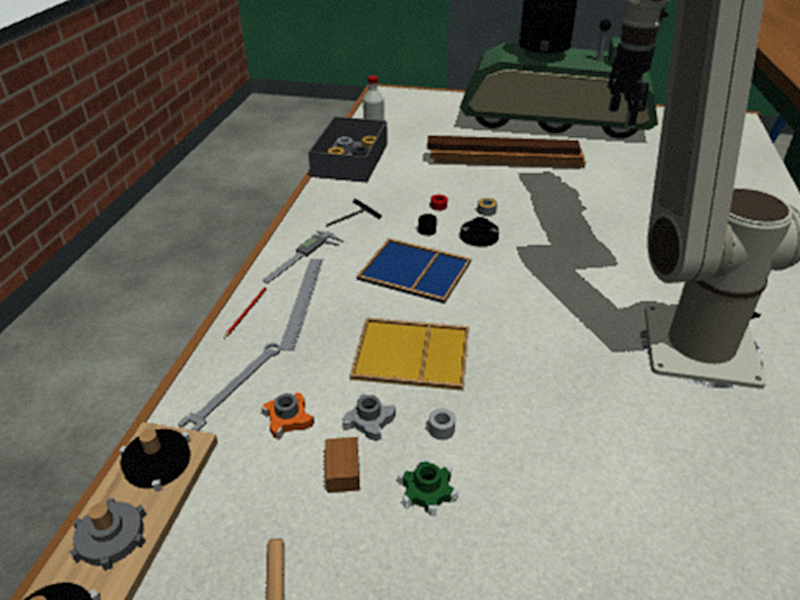

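```bash
cat > h.py <<'E'
import numpy as np,cv2
from scipy.spatial.transform import Rotation as R
from workcell import bot
np.set_printoptions(precision=4,suppress=True)
def cam(n,obs=None):
    c=bot.get_calibration(n)
    if n=="wrist":
        T=np.eye(4);T[:3,:3]=R.from_quat(obs["tool_rot"]).as_matrix();T[:3,3]=obs["eef_pos"]
        return c["mtx"],T@c["mount"]
    return c["mtx"],c["world_from_camera"]
def cast(K,W,uv,z):
    uv=np.atleast_2d(uv).astype(float)
    d=np.c_[(uv[:,0]-K[0,2])/K[0,0],-(uv[:,1]-K[1,2])/K[1,1],-np.ones(len(uv))]@W[:3,:3].T
    o=W[:3,3]; return o+d*((z-o[2])/d[:,2])[:,None]
def proj(K,W,p):
    q=(np.atleast_2d(p)-W[:3,3])@W[:3,:3]
    return np.c_[K[0,0]*q[:,0]/-q[:,2]+K[0,2],-K[1,1]*q[:,1]/-q[:,2]+K[1,2]]
E
python3 - <<'E'
from h import *
t=np.load("pics/top0.npy");s=np.load("pics/side0.npy")
o=bot.get_obs();print(R.from_quat(o["tool_rot"]).as_matrix())
Kt,Wt=cam("top");Ks,Ws=cam("side")
for n,im,(K,W) in (("top",t,(Kt,Wt)),("side",s,(Ks,Ws))):
    hsv=cv2.cvtColor(im,cv2.COLOR_RGB2HSV)
    H,S,V=[hsv[...,i].astype(int) for i in range(3)]
    print(n)
    for c,m,zs in (("blue",(H>105)&(H<125)&(S>140),.005),("yellow",(H>20)&(H<30)&(S>150),.005),("green",(H>50)&(H<80)&(S>80),.02),("red",((H<6)|(H>174))&(S>150),.024)):
        nn,l,st,ce=cv2.connectedComponentsWithStats(m.astype(np.uint8))
        for i in range(1,nn):
            if st[i,4]>80 :
                cnt=np.argwhere(l==i)[:,::-1]
                P=cast(K,W,cnt,zs)[:,:2]
                rr=cv2.minAreaRect((P*1000).astype(np.float32))
                if np.linalg.norm(P.mean(0))<1: print(c,st[i],ce[i],P.mean(0),rr)
# rough px in top (800 scale) -> world at given z
for n,u,z in (("finger hub",(180,379),.044),("mould hub",(242,312),.044),("tall",(580,298),.036),("red",(645,302),.024),("guide",(650,370),.026),("rebate",(582,369),.02),("plain",(249,378),.03),("orange",(231,237),.044)):
    print(n,cast(Kt,Wt,np.array(u)/1.5625,z)[0])
a=cv2.resize(t[180:265,90:260],None,fx=4.5,fy=4.5,interpolation=cv2.INTER_CUBIC)[:,:,::-1]
b=cv2.resize(t[180:265,270:440],None,fx=4.5,fy=4.5,interpolation=cv2.INTER_CUBIC)[:,:,::-1]
cv2.imwrite("pics/crop0.png",cv2.resize(np.vstack([a,b]),(600,600)))
E
```

```text
[[-0.0006  0.9405  0.3399]
 [ 0.0018  0.3399 -0.9405]
 [-1.      0.     -0.0019]]
top
blue [300 162  41  43 853] [322.7011 184.4783] [ 0.6052 -0.165 ] ((611.4910278320312, -156.2318115234375), (104.9686050415039, 108.67386627197266), 77.71298217773438)
blue [302 205  31  26 247] [320.5992 214.4089] [ 0.5202 -0.1563] ((513.625, -143.73812866210938), (88.40303039550781, 57.39170455932617), 76.67991638183594)
yellow [ 191  177   55   45 2084] [217.8378 198.9266] [0.5701 0.1338] ((570.3751831054688, 134.06204223632812), (116.57353973388672, 147.00306701660156), 4.014520645141602)
yellow [ 194  220   54   28 1222] [220.6465 233.6178] [0.4717 0.1268] ((471.6687316894531, 127.1717300415039), (66.49772644042969, 147.01055908203125), 4.055593490600586)
red [406 187  15  14 135] [412.637  193.4667] [ 0.5725 -0.4121] ((572.4503784179688, -413.07208251953125), (39.22532653808594, 36.398956298828125), 88.80211639404297)
side
blue [232 155  46  29 752] [255.0226 168.8816] [ 0.6172 -0.1381] ((617.4774780273438, -140.38768005371094), (136.49932861328125, 113.33000946044922), 77.340576171875)
blue [2
[... 546 characters left out ...]
[ 0.1951 -0.9655] ((190.55584716796875, -962.86865234375), (192.34959411621094, 49.9701042175293), 5.563976287841797)
green [258 296  32  32 654] [273.4908 310.2034] [0.4509 0.4279] ((449.75634765625, 426.29351806640625), (75.24220275878906, 77.55279541015625), 43.165958404541016)
red [276 125  10   9  83] [280.5422 128.988 ] [ 0.5707 -0.3917] ((570.6483764648438, -391.84527587890625), (35.25114440917969, 61.959102630615234), 9.926243782043457)
finger hub [0.4522 0.4134 0.044 ]
mould hub [0.5682 0.3043 0.044 ]
tall [ 0.5815 -0.2949  0.036 ]
red [ 0.5731 -0.4126  0.024 ]
guide [ 0.4522 -0.4147  0.026 ]
rebate [ 0.4563 -0.2965  0.02  ]
plain [0.4517 0.2948 0.03  ]
orange [0.7033 0.3244 0.044 ]
```

View pics/crop0.png

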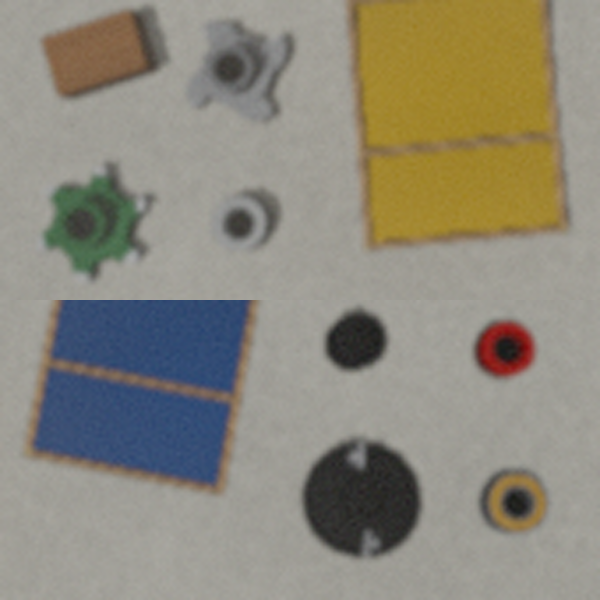

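>>> {"fn": "arm_command", "kwargs": {"moves": [0,0,0,-0.122,0,0,-1,0,0,0,-0.122,0,0,-1,0,0,0,-0.122,0,0,-1,0,0,0,-0.122,0,0,-1,0,0,0,-0.122,0,0,-1,0,0,0,-0.122,0,0,-1,0,0,0,-0.122,0,0,-1,0,0,0,-0.122,0,0,-1,0,0,0,-0.122,0,0,-1,0,0,0,-0.122,0,0,-1,0,0,0,0,0,0,-1]}}

```text
clock: 1.02
eef_pos: [0.1692, -0.4682, 0.3977]
tool_rot: [-0.005, 0.709, 0.016, 0.705]
ft_force: [0.0, -0.3, 0.4]
grip_width: 0.0856
```

Run:
```python
from h import *
o=bot.get_obs();print(o["clock"],o["eef_pos"],o["joint_pos"]);print(R.from_quat(o["tool_rot"]).as_matrix())
t=np.load("pics/top0.npy");hsv=cv2.cvtColor(t,cv2.COLOR_RGB2HSV)
H,S=hsv[...,0].astype(int),hsv[...,1].astype(int)
K,W=cam("top")
m=(H>100)&(H<130)&(S>100)
n,l,st,ce=cv2.connectedComponentsWithStats(m.astype(np.uint8))
for i in range(1,n):
    if st[i,4]>100:
        P=cast(K,W,np.argwhere(l==i)[:,::-1],.005)[:,:2]; print(st[i],cv2.minAreaRect((P*1000).astype(np.float32)),P.mean(0))
```

```text
1.0167 [ 0.1692 -0.4682  0.3977] [-1.224   0.2469 -0.0051  1.3348  0.      0.3165]
[[-0.0054 -0.0303  0.9995]
 [ 0.0151  0.9994  0.0303]
 [-0.9999  0.0152 -0.0049]]
[ 285  158   57   47 1974] ((615.5077514648438, -138.763671875), (143.8069305419922, 111.82831573486328), 77.79712677001953) [ 0.6153 -0.1391]
[ 280  200   54   31 1109] ((518.5509033203125, -117.70680236816406), (143.8579864501953, 61.51539993286133), 77.56243896484375) [ 0.5184 -0.1179]
```

```bash
cat >> h.py <<'E'
Rd=np.array([[0,0,1],[0,1,0],[-1,0,0.]])
def go(x,y,z):
    o=bot.get_obs();C=R.from_quat(o["tool_rot"]).as_matrix()
    d=C.T@(np.array([x,y,z])-o["eef_pos"]); rv=R.from_matrix(C.T@Rd).as_rotvec()
    print("t",round(o["clock"],2),"pos",o["eef_pos"],"w",round(o["grip_width"],4),"F",o["ft_force"])
    print("  shift mm",np.round(d*1000,1),"rot",rv)
E
python3 -c "
from h import *
go(.452,.35,.35)"
```

```text
t 1.02 pos [ 0.1692 -0.4682  0.3977] w 0.0856 F [ 0.0241 -0.3358  0.3891]
  shift mm [ 58.5 808.5 307.7] rot [ 0.0303 -0.0052 -0.0151]
```

>>> {"fn": "arm_command", "kwargs": {"moves": [0.004,0.03,0.01,0.03,-0.005,-0.015,-1,0.004,0.041,0.014,0,0,0,-1,0.004,0.041,0.014,0,0,0,-1,0.004,0.041,0.014,0,0,0,-1,0.004,0.041,0.014,0,0,0,-1,0.004,0.041,0.014,0,0,0,-1,0.004,0.041,0.014,0,0,0,-1,0.004,0.041,0.014,0,0,0,-1,0.004,0.041,0.014,0,0,0,-1,0.004,0.041,0.014,0,0,0,-1,0.004,0.041,0.014,0,0,0,-1,0.004,0.041,0.014,0,0,0,-1,0.004,0.041,0.014,0,0,0,-1,0.004,0.041,0.014,0,0,0,-1,0.004,0.041,0.014,0,0,0,-1,0.004,0.041,0.014,0,0,0,-1,0.004,0.041,0.014,0,0,0,-1,0.004,0.041,0.014,0,0,0,-1,0.004,0.041,0.014,0,0,0,-1,0.004,0.041,0.014,0,0,0,-1]}}

```text
clock: 2.68
eef_pos: [0.4587, 0.299, 0.3158]
tool_rot: [0.028, 0.705, -0.031, 0.708]
ft_force: [1.5, -0.3, 0.9]
grip_width: 0.0852
```

```bash
python3 -c "
from h import *
go(.452,.413,.32)"
```

```text
t 2.68 pos [0.4587 0.299  0.3158] w 0.0852 F [ 1.5054 -0.2541  0.9177]
  shift mm [ -4.8 113.  -16.2] rot [-0.0835  0.0048  0.0044]
```

>>> {"fn": "arm_command", "kwargs": {"moves": [0,0.04,-0.005,-0.083,0.005,0.004,-1,0,0.04,-0.005,0,0,0,-1,0,0.032,-0.005,0,0,0,-1,0,0,0,0,0,0,-1,0,0,0,0,0,0,-1]}}

```text
clock: 3.1
eef_pos: [0.4477, 0.4236, 0.3096]
tool_rot: [0.002, 0.708, -0.002, 0.706]
ft_force: [0.8, -0.3, -0.2]
grip_width: 0.0853
```

```bash
cat >> h.py <<'E'
def look(name):
    o=bot.get_obs();K,W=cam("wrist",o);im=bot.camera("wrist");np.save(f"pics/{name}.npy",im)
    np.savez(f"pics/{name}_c.npz",K=K,W=W)
    v=im[:,:,::-1].copy();cv2.imwrite(f"pics/{name}.png",cv2.resize(v,(768,576)));return im,K,W
E
python3 -c "
from h import *
go(.452,.413,.32)
im,K,W=look('w1')
print(proj(K,W,[[.452,.413,.044]])*1.5)"
```

```text
t 3.1 pos [0.4477 0.4236 0.3096] w 0.0853 F [ 0.8185 -0.2535 -0.195 ]
  shift mm [-10.4 -10.6   4.3] rot [-0.0062 -0.0021  0.0007]
[[400.5289 312.0293]]
```

View pics/w1.png

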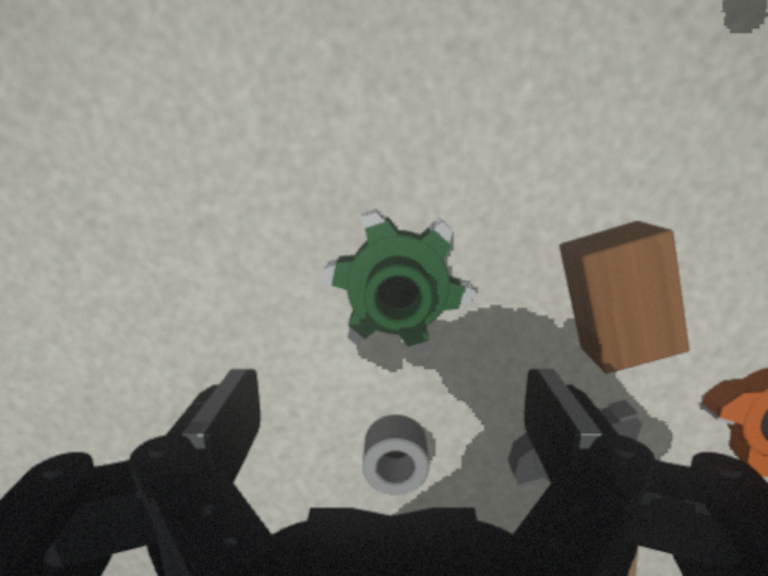

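```bash
python3 -c "
from h import *
c=np.load('pics/w1_c.npz')
im=np.load('pics/w1.npy')
hub=(im[...,1].astype(int)-im[...,0]>20)
print(cast(c['K'],c['W'],np.array([[398.5,291.5],[363,291],[434,291]])/1.5,.044))
v=cv2.resize(im[130:245,200:330],None,fx=5,fy=5,interpolation=cv2.INTER_CUBIC)[:,:,::-1]
cv2.imwrite('pics/w1c.png',v)
"
```

```text
[[0.4509 0.4248 0.044 ]
 [0.4317 0.4252 0.044 ]
 [0.4701 0.4249 0.044 ]]
```

View pics/w1c.png

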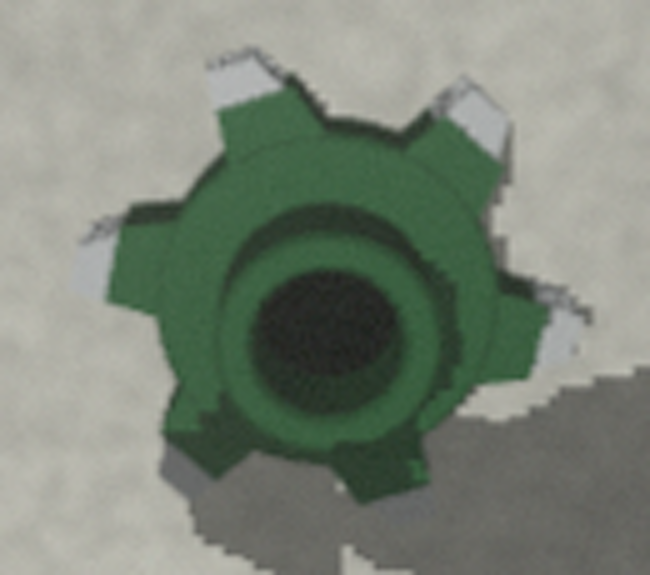

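```bash
python3 -c "
from h import *
c=np.load('pics/w1_c.npz')
print(cast(c['K'],c['W'],np.array([[265.6,198.2],[244,198.2],[287.4,198.2],[265.6,177],[265.6,219.6]]),.044))
t=np.load('pics/top0.npy');g=(t[...,1].astype(int)-t[...,0]>25);g[:220]=0;g[:, 160:]=0
K,W=cam('top');p=np.argwhere(g)[:,::-1];print(len(p),cast(K,W,p.mean(0),.022))
cv2.imwrite('pics/t0c.png',cv2.resize(t[215:270,90:180],None,fx=8,fy=8,interpolation=cv2.INTER_CUBIC)[:,:,::-1])
"
```

```text
[[0.4509 0.4215 0.044 ]
 [0.4333 0.4216 0.044 ]
 [0.4686 0.4214 0.044 ]
 [0.4509 0.4392 0.044 ]
 [0.4508 0.4028 0.044 ]]
232 [[0.4487 0.4206 0.022 ]]
```

View pics/t0c.png

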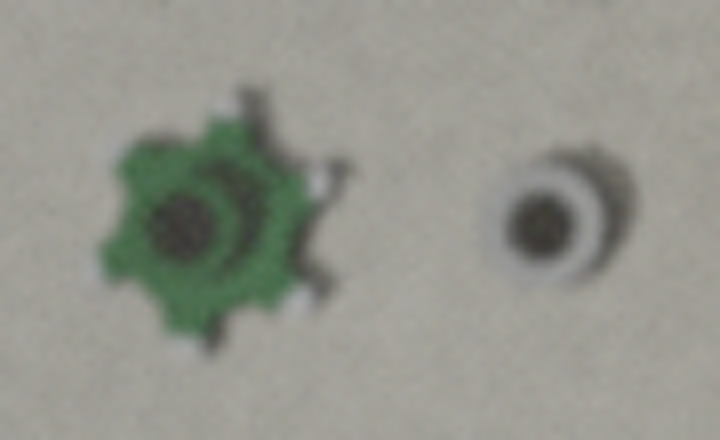

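>>> {"fn": "arm_command", "kwargs": {"moves": [0.03,-0.003,0.003,-0.006,-0.002,0,-1,0.03,0,0,0,0,0,-1,0.025,0,0,0,0,0,-1,0,0,0,0,0,0,-1,0,0,0,0,0,0,-1]}}

```text
clock: 3.57
eef_pos: [0.4522, 0.4156, 0.2247]
tool_rot: [0.005, 0.706, -0.004, 0.708]
ft_force: [0.2, 1.5, 0.4]
grip_width: 0.0855
```

```bash
python3 -c "
from h import *
go(.451,.421,.195)"
```

```text
t 3.57 pos [0.4522 0.4156 0.2247] w 0.0855 F [0.2064 1.5195 0.4083]
  shift mm [29.7  5.3 -1.3] rot [-0.0124  0.0023 -0.0011]
```

>>> {"fn": "arm_command", "kwargs": {"moves": [0.01,0.005,-0.001,-0.012,0,0,-1,0.01,0,0,0,0,0,-1,0.009,0,0,0,0,0,-1,0,0,0,0,0,0,-1,0,0,0,0,0,0,-1]}}

```text
clock: 3.98
eef_pos: [0.4536, 0.4201, 0.1986]
tool_rot: [0.004, 0.704, 0.0, 0.71]
ft_force: [0.6, -0.3, -0.4]
grip_width: 0.0856
```

```bash
python3 -c "
from h import *
go(.451,.421,.195)
look('w2')"
```

```text
t 3.98 pos [0.4536 0.4201 0.1986] w 0.0856 F [ 0.6445 -0.2707 -0.4435]
  shift mm [ 3.6  0.9 -2.6] rot [-0.0043  0.0075 -0.0057]
```

View pics/w2.png

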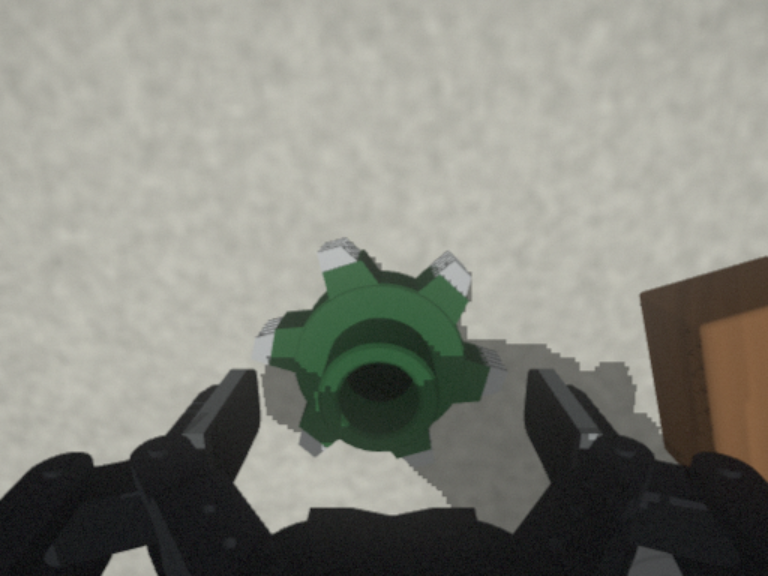

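>>> {"fn": "arm_command", "kwargs": {"moves": [0.003,0.001,-0.003,0,0.007,-0.005,-1,0,0,0,0,0,0,1,0,0,0,0,0,0,1,0,0,0,0,0,0,1,0,0,0,0,0,0,1,0,0,0,0,0,0,1,0,0,0,0,0,0,1,0,0,0,0,0,0,1,0,0,0,0,0,0,1]}}

```text
clock: 4.78
eef_pos: [0.4505, 0.4222, 0.1976]
tool_rot: [0.002, 0.706, -0.0, 0.708]
ft_force: [-0.8, 0.6, -0.2]
grip_width: 0.0361
```

```bash
python3 -c "
from h import *
go(.451,.421,.30)
look('w3')"
```

```text
t 4.78 pos [0.4505 0.4222 0.1976] w 0.0361 F [-0.8476  0.6139 -0.2365]
  shift mm [-102.4   -0.9    0.7] rot [-0.0036  0.0021 -0.0028]
```

View pics/w3.png

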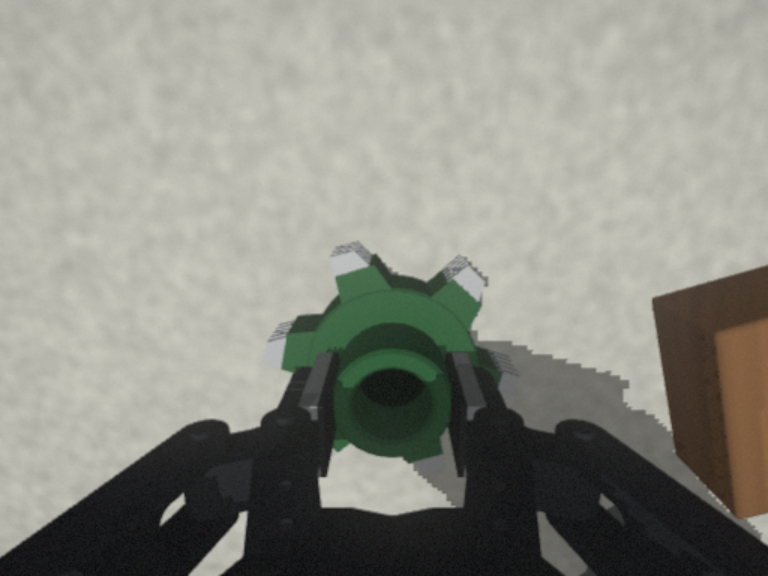

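>>> {"fn": "arm_command", "kwargs": {"moves": [0,0,0,0,0,0,1,-0.01,0,0,0,0,0,1,-0.025,0,0,0,0,0,1,-0.035,0,0,0,0,0,1,-0.03,-0.02,0.006,0,0,0,1,0,-0.035,0.01,0,0,0,1,0,-0.035,0.01,0,0,0,1,0,-0.035,0.01,0,0,0,1,0,-0.035,0.01,0,0,0,1,0,-0.035,0.01,0,0,0,1,0,-0.035,0.01,0,0,0,1,0,-0.035,0.01,0,0,0,1,0,-0.035,0.01,0,0,0,1,0,-0.035,0.01,0,0,0,1,0,-0.035,0.01,0,0,0,1,0,-0.035,0.01,0,0,0,1,0,-0.025,0.007,0,0,0,1,0,0,0,0,0,0,1,0,0,0,0,0,0,1]}}

```text
clock: 6.42
eef_pos: [0.5717, -0.029, 0.2967]
tool_rot: [-0.005, 0.715, -0.003, 0.7]
ft_force: [-0.3, 1.3, -4.9]
grip_width: 0.0366
```

```bash
python3 -c "
from h import *
go(.615,-.139,.24)"
```

```text
t 6.42 pos [ 0.5717 -0.029   0.2967] w 0.0366 F [-0.2562  1.3204 -4.8641]
  shift mm [  57.1 -109.5   44.2] rot [ 0.0021 -0.0211  0.0113]
```

>>> {"fn": "arm_command", "kwargs": {"moves": [0,-0.03,0.012,0,-0.01,0.006,1,0,-0.035,0.014,0,-0.01,0.005,1,0,-0.03,0.014,0,0,0,1,0.01,-0.015,0.004,0,0,0,1,0,0,0,0,0,0,1,0,0,0,0,0,0,1]}}

```text
clock: 6.92
eef_pos: [0.6155, -0.1377, 0.2834]
tool_rot: [-0.002, 0.71, 0.005, 0.704]
ft_force: [-0.0, 0.7, -4.8]
grip_width: 0.0359
```

```bash
python3 -c "
from h import *
go(.615,-.139,.24)
look('w4')"
```

```text
t 6.92 pos [ 0.6155 -0.1377  0.2834] w 0.0359 F [-0.0323  0.6515 -4.7783]
  shift mm [43.3 -1.5 -0.1] rot [ 0.0093 -0.0095 -0.0039]
```

View pics/w4.png

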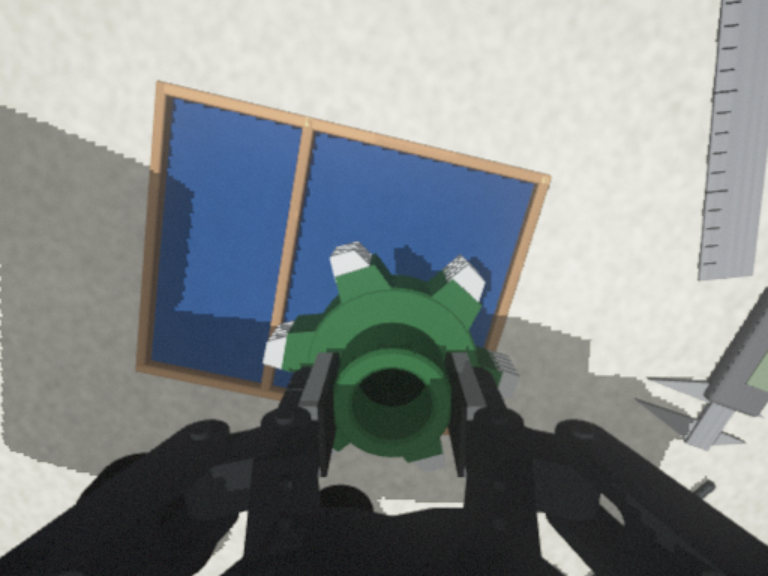

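```bash
python3 -c "
from h import *
c=np.load('pics/w4_c.npz')
P=cast(c['K'],c['W'],np.array([[158,82],[550,177],[137,370]])/1.5,.012);print(P)
e=P[1]-P[0];f=P[2]-P[0];print(np.linalg.norm(e),np.linalg.norm(f),np.degrees(np.arctan2(e[1],e[0])))
cen=(P[1]+P[2])/2;print(cen); u=e/np.linalg.norm(e);print('large',cen+.037*u,'narrow',cen-.062*u)
"
```

```text
[[ 0.4978 -0.0314  0.012 ]
 [ 0.6937 -0.0747  0.012 ]
 [ 0.4638 -0.1869  0.012 ]]
0.20064811384083892 0.1591347986338006 -12.447180122382418
[ 0.5788 -0.1308  0.012 ]
large [ 0.6149 -0.1388  0.012 ] narrow [ 0.5182 -0.1174  0.012 ]
```

>>> {"fn": "arm_command", "kwargs": {"moves": [0.025,-0.001,0,0.009,-0.009,-0.004,1,0.025,0,0,0,0,0,1,0.015,0,0,0,0,0,1,0,0,0,0,0,0,1,0,0,0,0,0,0,1]}}

```text
clock: 7.38
eef_pos: [0.6135, -0.1297, 0.2177]
tool_rot: [-0.003, 0.708, 0.005, 0.706]
ft_force: [-0.1, 0.6, -4.1]
grip_width: 0.036
```

```bash
python3 -c "
from h import *
go(.615,-.139,.203)"
```

```text
t 7.38 pos [ 0.6135 -0.1297  0.2177] w 0.036 F [-0.0582  0.5922 -4.1179]
  shift mm [14.6 -9.3  1.5] rot [ 0.0104 -0.0031 -0.0026]
```

>>> {"fn": "arm_command", "kwargs": {"moves": [0.004,-0.009,0.001,0.01,-0.003,-0.002,1,0.004,0,0,0,0,0,1,0.003,0,0,0,0,0,1,0,0,0,0,0,0,1]}}

```text
clock: 7.72
eef_pos: [0.6157, -0.137, 0.2096]
tool_rot: [-0.001, 0.706, 0.001, 0.709]
ft_force: [-0.3, -0.4, -5.7]
grip_width: 0.036
```

```bash
python3 -c "
from h import *
go(.615,-.139,.203)"
```

```text
t 7.72 pos [ 0.6157 -0.137   0.2096] w 0.036 F [-0.3096 -0.377  -5.7467]
  shift mm [ 6.6 -2.  -0.7] rot [0.0032 0.0044 0.0003]
```

>>> {"fn": "arm_command", "kwargs": {"moves": [0.003,-0.001,0,0.003,0.004,0,1,0.002,0,0,0,0,0,1,0.002,0,0,0,0,0,1,0,0,0,0,0,0,1]}}

```text
clock: 8.05
eef_pos: [0.6165, -0.1387, 0.204]
tool_rot: [-0.0, 0.706, -0.001, 0.708]
ft_force: [-0.8, 0.7, -4.8]
grip_width: 0.0355
```

```bash
python3 -c "
from h import *
go(.615,-.139,.203)"
```

```text
t 8.05 pos [ 0.6165 -0.1387  0.204 ] w 0.0355 F [-0.7575  0.6911 -4.8366]
  shift mm [ 1.  -0.3 -1.5] rot [-0.0008  0.0038  0.001 ]
```

Not yet in contact; creep until the weight leaves the wrist.

>>> {"fn": "arm_command", "kwargs": {"moves": [0.001,0,-0.001,0,0.003,0,1,0.001,0,0,0,0,0,1,0,0,0,0,0,0,1]}}

```text
clock: 8.3
eef_pos: [0.6154, -0.1389, 0.2027]
tool_rot: [0.0, 0.707, -0.001, 0.707]
ft_force: [-1.0, 0.1, -4.8]
grip_width: 0.0362
```

```bash
python3 -c "
from h import *
go(.615,-.139,.203)"
```

```text
t 8.3 pos [ 0.6154 -0.1389  0.2027] w 0.0362 F [-1.0352  0.0729 -4.7952]
  shift mm [-0.3 -0.1 -0.4] rot [-0.0012  0.0008  0.0011]
```

>>> {"fn": "arm_command", "kwargs": {"moves": [0.0015,0,0,0,0,0,1,0.001,0,0,0,0,0,1,0,0,0,0,0,0,1]}}

```text
clock: 8.55
eef_pos: [0.6154, -0.1389, 0.2028]
tool_rot: [-0.0, 0.706, -0.001, 0.708]
ft_force: [-0.6, -0.3, -5.4]
grip_width: 0.036
```

```bash
python3 -c "
from h import *
go(.615,-.139,.203)"
```

```text
t 8.55 pos [ 0.6154 -0.1389  0.2028] w 0.036 F [-0.6201 -0.2524 -5.3699]
  shift mm [-0.2 -0.1 -0.4] rot [-0.0011  0.0024  0.0015]
```

>>> {"fn": "arm_command", "kwargs": {"moves": [0.003,0,0,0,0,0,1,0,0,0,0,0,0,1]}}

```text
clock: 8.72
eef_pos: [0.6156, -0.139, 0.2033]
tool_rot: [-0.0, 0.705, -0.001, 0.709]
ft_force: [0.3, -0.2, -5.4]
grip_width: 0.0356
```

```bash
python3 -c "
from h import *
go(.615,-.139,.203)"
```

```text
t 8.72 pos [ 0.6156 -0.139   0.2033] w 0.0356 F [ 0.2639 -0.2213 -5.4202]
  shift mm [ 0.3  0.  -0.6] rot [-0.0011  0.005   0.0024]
```

```bash
python3 -c "
from h import *
im=bot.camera('side')
cv2.imwrite('pics/s1.png',cv2.resize(im[60:230,180:360],None,fx=4.2,fy=3.5,interpolation=cv2.INTER_CUBIC)[:,:,::-1])
o=bot.get_obs();print(o['eef_pos'],o['ft_force'],o['ft_torque'])
look('w5')"
```

```text
[ 0.6158 -0.139   0.2032] [-0.0859  0.5919 -4.5469] [ 0.0328 -0.0105  0.0362]
```

View pics/s1.png

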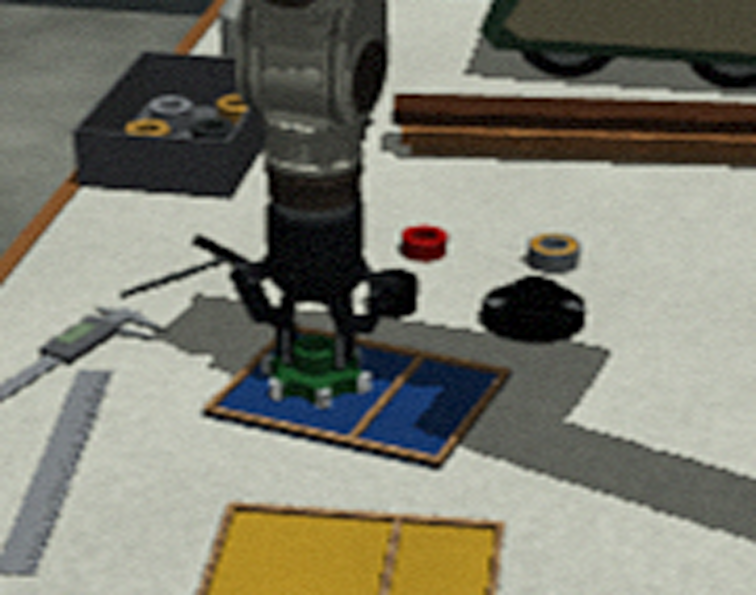

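View pics/w5.png

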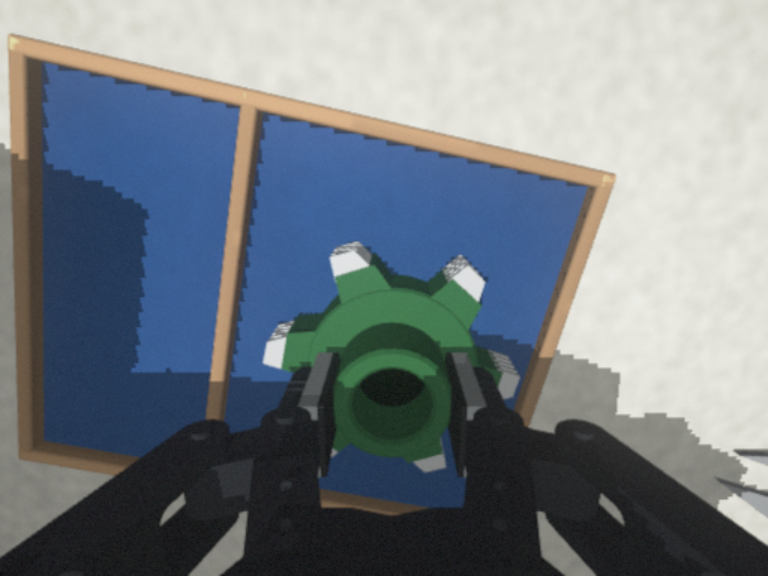

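>>> {"fn": "arm_command", "kwargs": {"moves": [0.003,0,0,0,0.005,0.002,1,0.003,0,0,0,0,0,1]}}

```text
clock: 8.98
eef_pos: [0.6163, -0.1393, 0.2025]
tool_rot: [-0.0, 0.706, -0.001, 0.709]
ft_force: [-10.6, 3.1, 20.3]
grip_width: 0.0356
```

```bash
python3 -c "
from h import *
go(.615,-.139,.203);o=bot.get_obs();print(o['joint_vel'],o['tau'])"
```

```text
t 8.98 pos [ 0.6163 -0.1393  0.2025] w 0.0356 F [-10.634    3.0704  20.3338]
  shift mm [-0.6  0.3 -1.3] rot [-0.0012  0.004   0.0019]
[ 0.0003 -0.0094 -0.0194 -0.0235 -0.0012 -0.0012] [ -0.2394 -42.0101  22.2018  -4.5234  -0.0514  -0.0047]
```

>>> {"fn": "arm_command", "kwargs": {"moves": [-0.001,0,0,0,0,0,1,0,0,0,0,0,0,0,0,0,0,0,0,0,0,0,0,0,0,0,0,-1,0,0,0,0,0,0,-1,0,0,0,0,0,0,-1,0,0,0,0,0,0,-1,-0.02,0,0,0,0,0,-1,-0.04,0,0,0,0,0,-1,-0.04,0,0,0,0,0,-1,0,0,0,0,0,0,-1,0,0,0,0,0,0,-1]}}

```text
clock: 9.98
eef_pos: [0.6167, -0.1392, 0.304]
tool_rot: [-0.0, 0.706, -0.001, 0.708]
ft_force: [-0.8, 0.3, -0.9]
grip_width: 0.0855
```

```bash
python3 -c "
from h import *
go(.5815,-.295,.31)
look('w6')"
```

```text
t 9.98 pos [ 0.6167 -0.1392  0.304 ] w 0.0855 F [-0.7554  0.2689 -0.8777]
  shift mm [  -5.9 -155.9  -35.1] rot [-0.001   0.0021  0.0011]
```

View pics/w6.png

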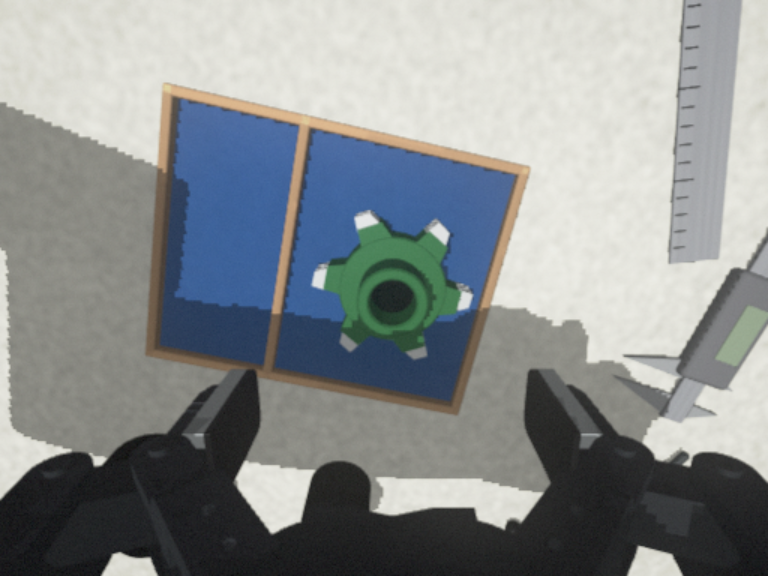

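>>> {"fn": "arm_command", "kwargs": {"moves": [-0.001,-0.03,-0.007,0,0.002,0.001,-1,-0.001,-0.035,-0.008,0,0,0,-1,-0.001,-0.035,-0.008,0,0,0,-1,-0.001,-0.035,-0.007,0,0,0,-1,0,-0.015,-0.003,0,0,0,-1,0,0,0,0,0,0,-1,0,0,0,0,0,0,-1]}}

```text
clock: 10.62
eef_pos: [0.5832, -0.2927, 0.3016]
tool_rot: [-0.0, 0.708, 0.003, 0.706]
ft_force: [-0.6, 0.5, 0.5]
grip_width: 0.0855
```

```bash
python3 -c "
from h import *
go(.5815,-.295,.31)
im,K,W=look('w7')
m=(im.max(2)<45).astype(np.uint8)
n,l,st,ce=cv2.connectedComponentsWithStats(m)
for i in range(1,n):
    if st[i,4]>400: print(st[i],ce[i])"
```

```text
t 10.62 pos [ 0.5832 -0.2927  0.3016] w 0.0855 F [-0.6426  0.5148  0.5402]
  shift mm [-8.4 -2.3 -1.7] rot [ 0.0046 -0.0033 -0.0033]
[  64  142  109  100 7077] [119.5265 187.1992]
[    0   260   512   124 29887] [245.4649 346.0237]
```

View pics/w7.png

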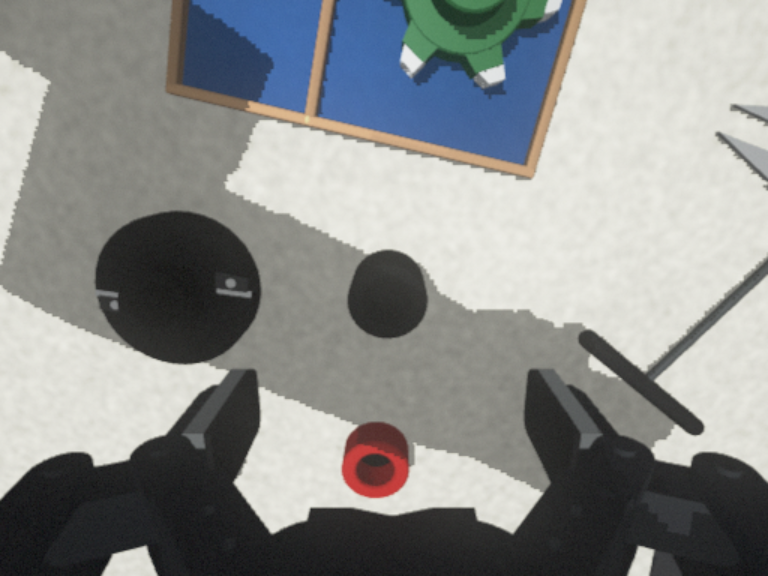

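```bash
python3 -c "
from h import *
c=np.load('pics/w7_c.npz')
print(cast(c['K'],c['W'],np.array([[388,298],[348,298],[428,298],[388,338]])/1.5,.036))
im=np.load('pics/w7.npy')[150:240,215:305].astype(float)
v=np.clip(im*4,0,255).astype(np.uint8);cv2.imwrite('pics/w7c.png',cv2.resize(v,None,fx=6,fy=6)[:,:,::-1])"
```

```text
[[ 0.5804 -0.2942  0.036 ]
 [ 0.5587 -0.2943  0.036 ]
 [ 0.6021 -0.2941  0.036 ]
 [ 0.5804 -0.3176  0.036 ]]
```

View pics/w7c.png

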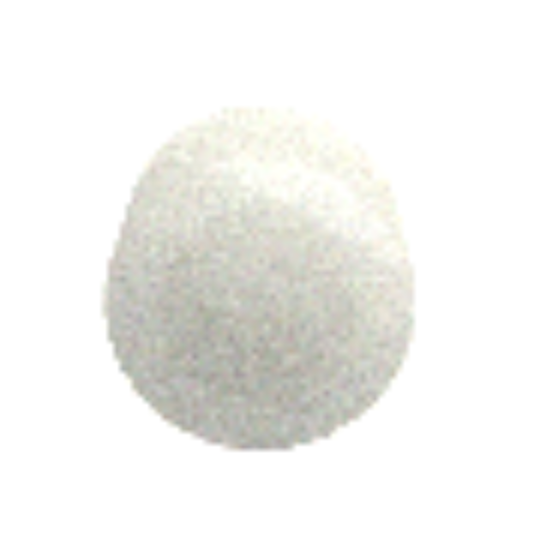

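>>> {"fn": "arm_command", "kwargs": {"moves": [0.03,-0.002,-0.002,0.004,-0.003,-0.003,-1,0.035,0,0,0,0,0,-1,0.025,0,0,0,0,0,-1,0,0,0,0,0,0,-1,0,0,0,0,0,0,-1]}}

```text
clock: 11.08
eef_pos: [0.5837, -0.2874, 0.2093]
tool_rot: [-0.003, 0.706, 0.004, 0.708]
ft_force: [0.3, -0.1, 0.9]
grip_width: 0.0856
```

```bash
python3 -c "
from h import *
go(.5804,-.2953,.183)"
```

```text
t 11.08 pos [ 0.5837 -0.2874  0.2093] w 0.0856 F [ 0.2852 -0.1323  0.8609]
  shift mm [26.3 -7.9 -3.5] rot [ 0.0095  0.002  -0.0011]
```

>>> {"fn": "arm_command", "kwargs": {"moves": [0.01,-0.008,-0.003,0.009,0.002,-0.001,-1,0.01,0,0,0,0,0,-1,0.006,0,0,0,0,0,-1,0,0,0,0,0,0,-1,0,0,0,0,0,0,-1]}}

```text
clock: 11.5
eef_pos: [0.5833, -0.2942, 0.1857]
tool_rot: [-0.002, 0.705, 0.0, 0.709]
ft_force: [-0.3, 0.2, -0.1]
grip_width: 0.0854
```

```bash
python3 -c "
from h import *
go(.5804,-.2953,.183)"
```

```text
t 11.5 pos [ 0.5833 -0.2942  0.1857] w 0.0854 F [-0.2782  0.2006 -0.0776]
  shift mm [ 2.6 -1.1 -3. ] rot [0.0037 0.0056 0.0025]
```

>>> {"fn": "arm_command", "kwargs": {"moves": [0.003,-0.001,-0.003,0.003,0.005,0.002,-1,0,0,0,0,0,0,1,0,0,0,0,0,0,1,0,0,0,0,0,0,1,0,0,0,0,0,0,1,0,0,0,0,0,0,1,0,0,0,0,0,0,1,0,0,0,0,0,0,1,0,0,0,0,0,0,1]}}

```text
clock: 12.25
eef_pos: [0.5805, -0.2962, 0.1853]
tool_rot: [-0.001, 0.706, -0.001, 0.708]
ft_force: [0.1, -0.4, 0.2]
grip_width: 0.0425
```

```bash
python3 -c "
from h import *
go(.526,-.083,.28)"
```

```text
t 12.25 pos [ 0.5805 -0.2962  0.1853] w 0.0425 F [ 0.1373 -0.3543  0.2365]
  shift mm [-95.4 213.  -54.3] rot [-0.0006  0.0037  0.0023]
```

>>> {"fn": "arm_command", "kwargs": {"moves": [0,0,0,0,0.003,0.002,1,-0.01,0,0,0,0,0,1,-0.025,0,0,0,0,0,1,-0.035,0,0,0,0,0,1,-0.025,0.02,-0.005,0,0,0,1,0,0.035,-0.009,0,0,0,1,0,0.035,-0.009,0,0,0,1,0,0.035,-0.009,0,0,0,1,0,0.035,-0.009,0,0,0,1,0,0.03,-0.008,0,0,0,1,0,0.015,-0.004,0,0,0,1,0,0,0,0,0,0,1,0,0,0,0,0,0,1]}}

```text
clock: 13.33
eef_pos: [0.524, -0.0839, 0.2882]
tool_rot: [0.002, 0.707, -0.0, 0.707]
ft_force: [-0.4, -0.1, -2.9]
grip_width: 0.0422
```

```bash
python3 -c "
from h import *
go(.526,-.083,.2)"
```

```text
t 13.33 pos [ 0.524  -0.0839  0.2882] w 0.0422 F [-0.446  -0.1467 -2.8575]
  shift mm [88.2  0.7  2.1] rot [-0.0041 -0.0011 -0.0028]
```

>>> {"fn": "arm_command", "kwargs": {"moves": [0.025,0,0.002,-0.004,0,-0.003,1,0.03,0,0,0,0,0,1,0.022,0,0,0,0,0,1,0,0,0,0,0,0,1,0,0,0,0,0,0,1]}}

```text
clock: 13.75
eef_pos: [0.5294, -0.0877, 0.2131]
tool_rot: [-0.0, 0.704, -0.002, 0.71]
ft_force: [-0.8, -0.5, -1.6]
grip_width: 0.0423
```

```bash
python3 -c "
from h import *
go(.526,-.083,.19)
look('w8')"
```

```text
t 13.75 pos [ 0.5294 -0.0877  0.2131] w 0.0423 F [-0.8073 -0.4706 -1.592 ]
  shift mm [23.1  4.8 -3.6] rot [-0.0033  0.0082  0.0037]
```

View pics/w8.png

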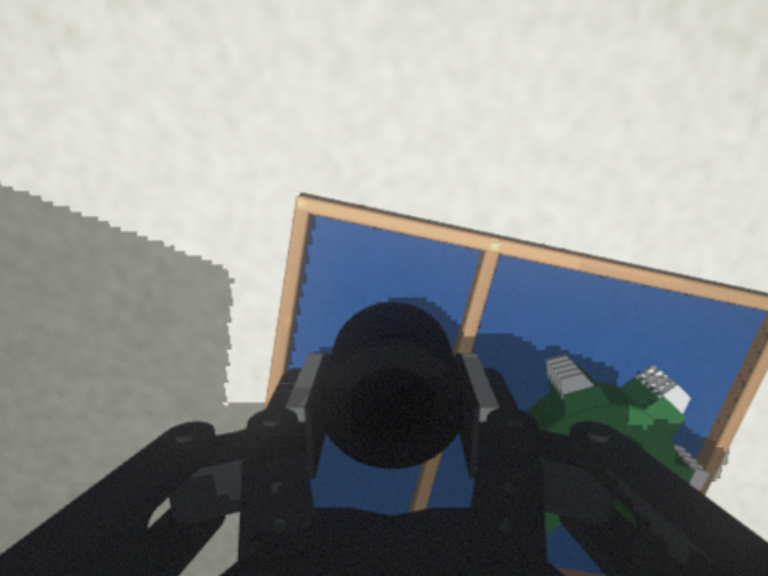

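>>> {"fn": "arm_command", "kwargs": {"moves": [0.008,0.005,-0.004,-0.003,0.008,0.004,1,0.007,0,0,0,0,0,1,0.004,0,0,0,0,0,1,0,0,0,0,0,0,1]}}

```text
clock: 14.13
eef_pos: [0.5271, -0.0841, 0.1966]
tool_rot: [0.001, 0.705, -0.001, 0.709]
ft_force: [-0.4, 0.6, -3.3]
grip_width: 0.0422
```

```bash
python3 -c "
from h import *
go(.526,-.083,.1903)"
```

```text
t 14.13 pos [ 0.5271 -0.0841  0.1966] w 0.0422 F [-0.406   0.5782 -3.3176]
  shift mm [ 6.3  1.1 -1.1] rot [-0.0025  0.0058  0.0005]
```

>>> {"fn": "arm_command", "kwargs": {"moves": [0.004,0.001,-0.001,-0.002,0.005,0,1,0.003,0,0,0,0,0,1,0.002,0,0,0,0,0,1]}}

```text
clock: 14.38
eef_pos: [0.5267, -0.083, 0.1901]
tool_rot: [-0.0, 0.706, -0.0, 0.708]
ft_force: [-10.3, 1.1, 28.1]
grip_width: 0.0426
```

```bash
python3 -c "
from h import *
go(.526,-.083,.1903)"
```

```text
t 14.38 pos [ 0.5267 -0.083   0.1901] w 0.0426 F [-10.2864   1.06    28.1498]
  shift mm [-0.2  0.  -0.7] rot [-0.      0.0035  0.0013]
```

Contact. Relax a touch and open partially.

>>> {"fn": "arm_command", "kwargs": {"moves": [-0.001,0,0,0,0.002,0,1,0,0,0,0,0,0,-0.3,0,0,0,0,0,0,-0.3,0,0,0,0,0,0,-0.3,0,0,0,0,0,0,-0.3,0,0,0,0,0,0,-0.3]}}

```text
clock: 14.88
eef_pos: [0.5284, -0.083, 0.1938]
tool_rot: [-0.001, 0.704, -0.001, 0.71]
ft_force: [0.1, 0.9, -0.8]
grip_width: 0.0556
```

```bash
python3 -c "
from h import *
go(.526,-.083,.30)
look('w9')"
```

```text
t 14.88 pos [ 0.5284 -0.083   0.1938] w 0.0556 F [ 0.1464  0.8881 -0.7798]
  shift mm [-106.2   -0.2   -1.6] rot [0.0006 0.0082 0.0024]
```

View pics/w9.png

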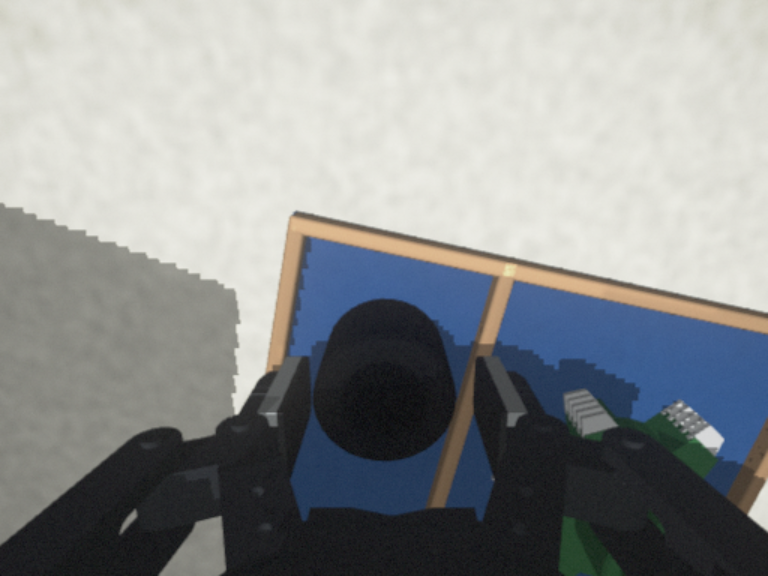

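>>> {"fn": "arm_command", "kwargs": {"moves": [-0.02,0,-0.001,0,0.005,0.002,-0.3,-0.04,0,0,0,0,0,-0.3,-0.04,0,0,0,0,0,-1,-0.015,-0.02,0.003,0,0,0,-1,0,-0.035,0.005,0,0,0,-1,0,-0.035,0.005,0,0,0,-1,0,-0.035,0.005,0,0,0,-1,0,-0.035,0.005,0,0,0,-1,0,-0.035,0.005,0,0,0,-1,0,-0.035,0.005,0,0,0,-1,0,-0.035,0.005,0,0,0,-1,0,-0.035,0.005,0,0,0,-1,0,-0.02,0.002,0,0,0,-1,0,0,0,0,0,0,-1,0,0,0,0,0,0,-1]}}

```text
clock: 16.18
eef_pos: [0.574, -0.417, 0.3104]
tool_rot: [-0.002, 0.707, 0.002, 0.707]
ft_force: [0.4, 1.7, 0.8]
grip_width: 0.0854
```

```bash
python3 -c "
from h import *
go(.5725,-.4125,.30)
look('w10')"
```

```text
t 16.18 pos [ 0.574  -0.417   0.3104] w 0.0854 F [0.4245 1.7256 0.7908]
  shift mm [10.4  4.5 -1.5] rot [ 0.0062 -0.0001  0.0009]
```

View pics/w10.png

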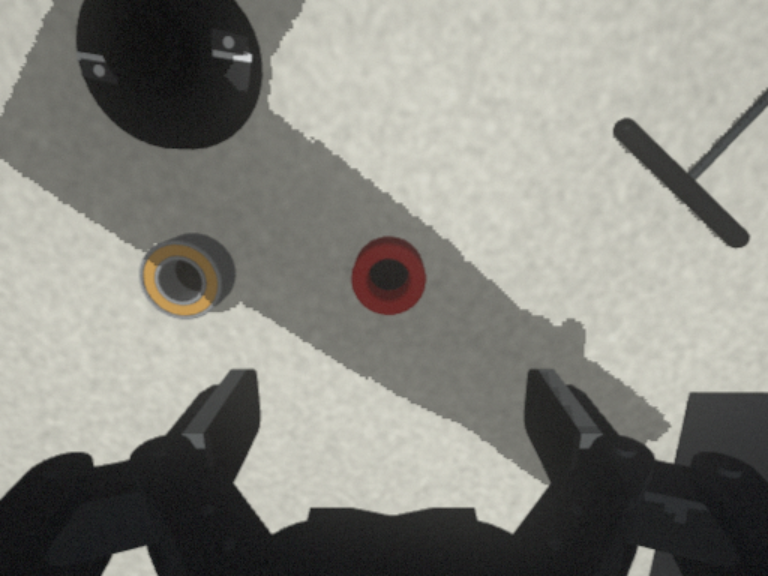

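```bash
python3 -c "
from h import *
c=np.load('pics/w10_c.npz')
im=np.load('pics/w10.npy').astype(int)
m=((im[...,0]-im[...,1])>40)&((im[...,1]-im[...,2])<25)
p=np.argwhere(m)[:,::-1];print(len(p),p.min(0)*1.5,p.max(0)*1.5)
print(cast(c['K'],c['W'],np.array([[389,278],[352,278],[426,278],[389,315]])/1.5,.024))
print(cast(c['K'],c['W'],np.array([[181,280],[181,319],[140,280],[222,280]])/1.5,.026))
go(.5725,-.4125,.178)
"
```

```text
1200 [352.5 243. ] [423.  313.5]
[[ 0.5725 -0.414   0.024 ]
 [ 0.5509 -0.4141  0.024 ]
 [ 0.5941 -0.4139  0.024 ]
 [ 0.5726 -0.4369  0.024 ]]
[[ 0.452  -0.4153  0.026 ]
 [ 0.4489 -0.4394  0.026 ]
 [ 0.4282 -0.4155  0.026 ]
 [ 0.4757 -0.4152  0.026 ]]
t 16.23 pos [ 0.5739 -0.4167  0.3102] w 0.0853 F [-0.3826  0.3862 -0.2937]
  shift mm [132.2   4.3  -1.2] rot [ 0.0065 -0.0008  0.001 ]
```

>>> {"fn": "arm_command", "kwargs": {"moves": [0.035,0.002,-0.001,0.006,0,0.001,-1,0.035,-0.001,0,0,0,0,-1,0.03,-0.002,0,0,0,0,-1,0,0,0,0,0,0,-1,0,0,0,0,0,0,-1]}}

```text
clock: 16.65
eef_pos: [0.5746, -0.4118, 0.2115]
tool_rot: [-0.003, 0.706, 0.002, 0.708]
ft_force: [0.3, -0.5, 1.0]
grip_width: 0.0856
```

```bash
python3 -c "
from h import *
go(.5725,-.414,.180)
"
```

```text
t 16.65 pos [ 0.5746 -0.4118  0.2115] w 0.0856 F [ 0.2977 -0.5203  1.0271]
  shift mm [31.5 -2.2 -2.2] rot [0.0067 0.0038 0.0012]
```

>>> {"fn": "arm_command", "kwargs": {"moves": [0.012,-0.003,-0.002,0.006,0.003,0.001,-1,0.011,0,0,0,0,0,-1,0.008,0,-0.001,0,0,0,-1,0,0,0,0,0,0,-1,0,0,0,0,0,0,-1]}}

```text
clock: 17.07
eef_pos: [0.574, -0.4132, 0.1847]
tool_rot: [-0.003, 0.705, -0.0, 0.71]
ft_force: [0.9, -0.3, 0.1]
grip_width: 0.0853
```

```bash
python3 -c "
from h import *
go(.5725,-.414,.180)
"
```

```text
t 17.07 pos [ 0.574  -0.4132  0.1847] w 0.0853 F [ 0.872  -0.2618  0.1093]
  shift mm [ 4.7 -0.8 -1.5] rot [0.0039 0.007  0.0044]
```

>>> {"fn": "arm_command", "kwargs": {"moves": [0.004,-0.001,-0.002,0.003,0.006,0.004,-1,0.002,0,0,0,0,0,-1,0,0,0,0,0,0,1,0,0,0,0,0,0,1,0,0,0,0,0,0,1,0,0,0,0,0,0,1,0,0,0,0,0,0,1,0,0,0,0,0,0,1,0,0,0,0,0,0,1,0,0,0,0,0,0,1]}}

```text
clock: 17.9
eef_pos: [0.5728, -0.4157, 0.1824]
tool_rot: [-0.001, 0.705, -0.001, 0.709]
ft_force: [0.3, -0.3, -0.2]
grip_width: 0.0417
```

```bash
python3 -c "
from h import *
go(.511,-.153,.28)
"
```

```text
t 17.9 pos [ 0.5728 -0.4157  0.1824] w 0.0417 F [ 0.2858 -0.2811 -0.2036]
  shift mm [-99.  262.3 -61.3] rot [-0.0002  0.006   0.004 ]
```

>>> {"fn": "arm_command", "kwargs": {"moves": [0,0,0,0,0.003,0.002,1,-0.01,0,0,0,0.003,0.002,1,-0.025,0,0,0,0,0,1,-0.035,0,0,0,0,0,1,-0.025,0.02,-0.005,0,0,0,1,0,0.035,-0.008,0,0,0,1,0,0.035,-0.008,0,0,0,1,0,0.035,-0.008,0,0,0,1,0,0.035,-0.008,0,0,0,1,0,0.035,-0.008,0,0,0,1,0,0.035,-0.008,0,0,0,1,0,0.02,-0.006,0,0,0,1,0,0,0,0,0,0,1,0,0,0,0,0,0,1]}}

```text
clock: 19.07
eef_pos: [0.5111, -0.1574, 0.2893]
tool_rot: [0.001, 0.705, -0.002, 0.709]
ft_force: [-0.2, -0.7, -0.0]
grip_width: 0.0416
```

```bash
python3 -c "
from h import *
go(.511,-.153,.2)
look('w11')
"
```

```text
t 19.07 pos [ 0.5111 -0.1574  0.2893] w 0.0416 F [-0.1701 -0.707  -0.042 ]
  shift mm [89.3  4.4 -0.6] rot [-0.0041  0.0055  0.0004]
```

View pics/w11.png

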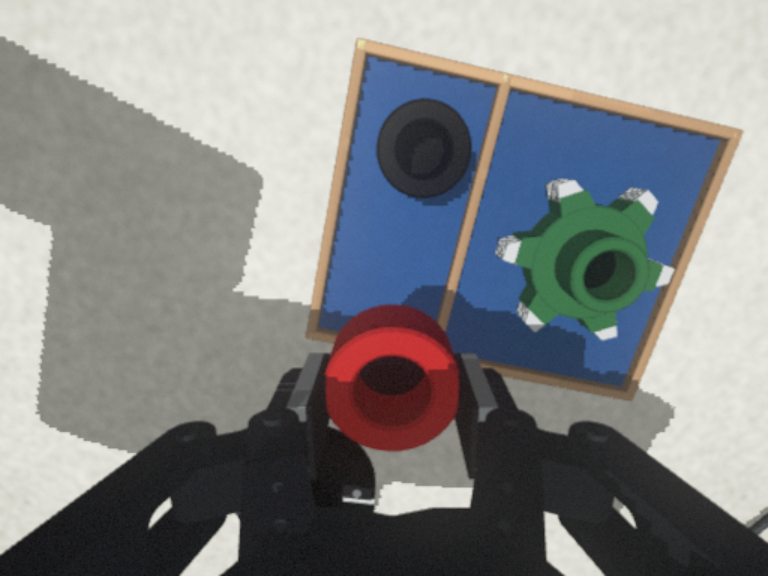

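>>> {"fn": "arm_command", "kwargs": {"moves": [0.025,0.004,0,-0.004,0.005,0,1,0.03,0.001,0,0,0,0,1,0.022,0,0,0,0,0,1,0,0,0,0,0,0,1,0,0,0,0,0,0,1]}}

```text
clock: 19.53
eef_pos: [0.516, -0.1589, 0.2143]
tool_rot: [0.001, 0.703, -0.004, 0.711]
ft_force: [-0.0, -0.5, 0.6]
grip_width: 0.0414
```

```bash
python3 -c "
from h import *
go(.511,-.153,.1874)
"
```

```text
t 19.53 pos [ 0.516  -0.1589  0.2143] w 0.0414 F [-0.0217 -0.4957  0.6184]
  shift mm [26.8  6.  -5.3] rot [-0.007   0.0116  0.0053]
```

>>> {"fn": "arm_command", "kwargs": {"moves": [0.008,0.006,-0.005,-0.007,0.012,0.005,1,0.007,0.001,0,0,0,0,1,0.004,0,0,0,0,0,1,0,0,0,0,0,0,1]}}

```text
clock: 19.87
eef_pos: [0.5126, -0.1542, 0.1969]
tool_rot: [0.001, 0.706, -0.002, 0.708]
ft_force: [-0.7, 0.8, -1.2]
grip_width: 0.0417
```

```bash
python3 -c "
from h import *
go(.511,-.153,.1874)
"
```

```text
t 19.87 pos [ 0.5126 -0.1542  0.1969] w 0.0417 F [-0.6831  0.8153 -1.1598]
  shift mm [ 9.5  1.2 -1.6] rot [-0.003   0.0032  0.0015]
```

>>> {"fn": "arm_command", "kwargs": {"moves": [0.004,0.001,-0.001,-0.003,0.003,0.001,1,0.003,0,0,0,0,0,1,0.002,0,0,0,0,0,1]}}

```text
clock: 20.12
eef_pos: [0.5125, -0.1533, 0.1889]
tool_rot: [-0.001, 0.706, -0.0, 0.708]
ft_force: [-1.0, -0.0, -0.6]
grip_width: 0.0416
```

```bash
python3 -c "
from h import *
go(.511,-.153,.1874)
"
```

```text
t 20.12 pos [ 0.5125 -0.1533  0.1889] w 0.0416 F [-0.9643 -0.0395 -0.6369]
  shift mm [ 1.5  0.3 -1.5] rot [0.0005 0.0036 0.0016]
```

>>> {"fn": "arm_command", "kwargs": {"moves": [0.002,0,-0.001,0,0.003,0.001,1,0.002,0,0,0,0,0,1]}}

```text
clock: 20.28
eef_pos: [0.5115, -0.1532, 0.1863]
tool_rot: [-0.001, 0.707, 0.0, 0.708]
ft_force: [-9.9, 2.7, 26.8]
grip_width: 0.0416
```

```bash
python3 -c "
from h import *
go(.511,-.153,.1874)
"
```

```text
t 20.28 pos [ 0.5115 -0.1532  0.1863] w 0.0416 F [-9.9431  2.7485 26.8006]
  shift mm [-1.1  0.2 -0.5] rot [0.0008 0.0012 0.0008]
```

Contact; release and rise, then on to the moulding cutter.

>>> {"fn": "arm_command", "kwargs": {"moves": [-0.001,0,0,0,0,0,1,0,0,0,0,0,0,-0.3,0,0,0,0,0,0,-0.3,0,0,0,0,0,0,-0.3,0,0,0,0,0,0,-0.3,-0.02,0,0,0,0,0,-0.3,-0.035,0,0,0,0,0,-0.3,-0.04,0,0,0,0,0,-1,-0.01,0,0,0,0,0,-1,0,0,0,0,0,0,-1]}}

```text
clock: 21.12
eef_pos: [0.5103, -0.1527, 0.2937]
tool_rot: [0.0, 0.709, 0.001, 0.705]
ft_force: [0.3, -0.7, -0.2]
grip_width: 0.0852
```

```bash
python3 -c "
from h import *
go(.568,.304,.31)
look('w12')
"
```

```text
t 21.12 pos [ 0.5103 -0.1527  0.2937] w 0.0852 F [ 0.316  -0.7181 -0.2184]
  shift mm [-16.1 456.7  58.1] rot [ 0.0011 -0.0059 -0.0012]
```

View pics/w12.png

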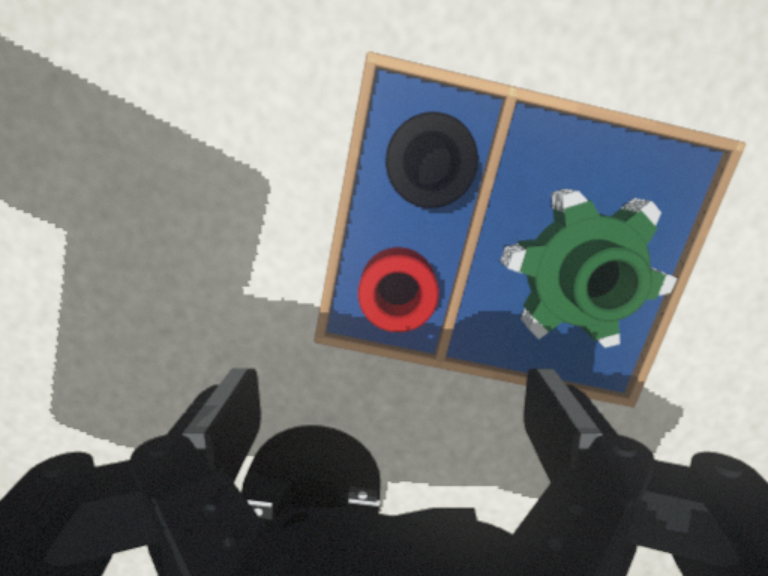

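>>> {"fn": "arm_command", "kwargs": {"moves": [-0.004,0.025,0.004,0.001,-0.006,-0.001,-1,-0.001,0.036,0.005,0,0,0,-1,-0.001,0.036,0.005,0,0,0,-1,-0.001,0.036,0.005,0,0,0,-1,-0.001,0.036,0.005,0,0,0,-1,-0.001,0.036,0.005,0,0,0,-1,0,0.036,0.005,0,0,0,-1,0,0.036,0.005,0,0,0,-1,0,0.036,0.005,0,0,0,-1,0,0.036,0.005,0,0,0,-1,0,0.036,0.004,0,0,0,-1,0,0.036,0.004,0,0,0,-1,0,0.025,0.002,0,0,0,-1,0,0,0,0,0,0,-1,0,0,0,0,0,0,-1]}}

```text
clock: 22.42
eef_pos: [0.5679, 0.3117, 0.2702]
tool_rot: [-0.002, 0.719, -0.006, 0.695]
ft_force: [-0.3, -0.6, 0.4]
grip_width: 0.0854
```

```bash
python3 -c "
from h import *
go(.568,.304,.31)
look('w13')
"
```

```text
t 22.42 pos [0.5679 0.3117 0.2702] w 0.0854 F [-0.2668 -0.5773  0.4356]
  shift mm [-39.7  -8.1  -1.1] rot [-0.0066 -0.033   0.011 ]
```

View pics/w13.png

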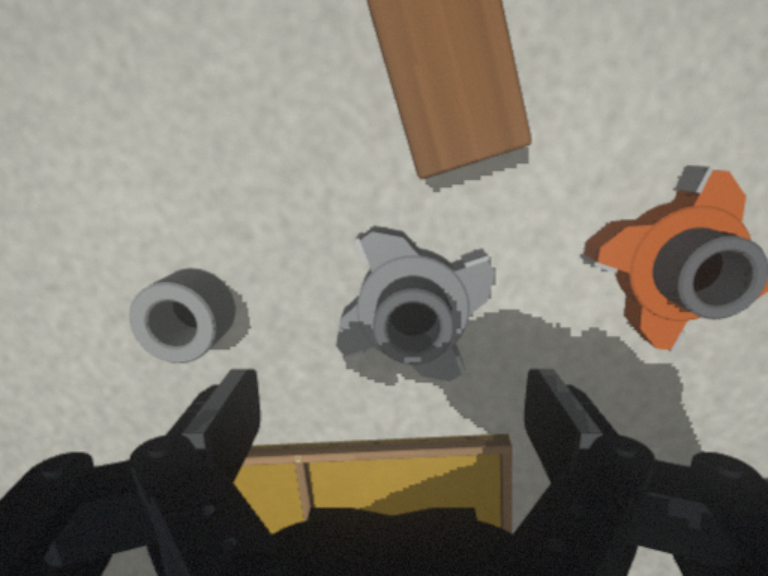

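```bash
python3 -c "
from h import *
c=np.load('pics/w13_c.npz')
print(cast(c['K'],c['W'],np.array([[413,321],[370,321],[456,321],[413,363]])/1.5,.044))
im=np.load('pics/w13.npy')[140:260,215:345];cv2.imwrite('pics/w13c.png',cv2.resize(im,None,fx=5,fy=5,interpolation=cv2.INTER_CUBIC)[:,:,::-1])
"
```

```text
[[0.5702 0.3085 0.044 ]
 [0.5505 0.3084 0.044 ]
 [0.5898 0.3086 0.044 ]
 [0.5704 0.2873 0.044 ]]
```

View pics/w13c.png

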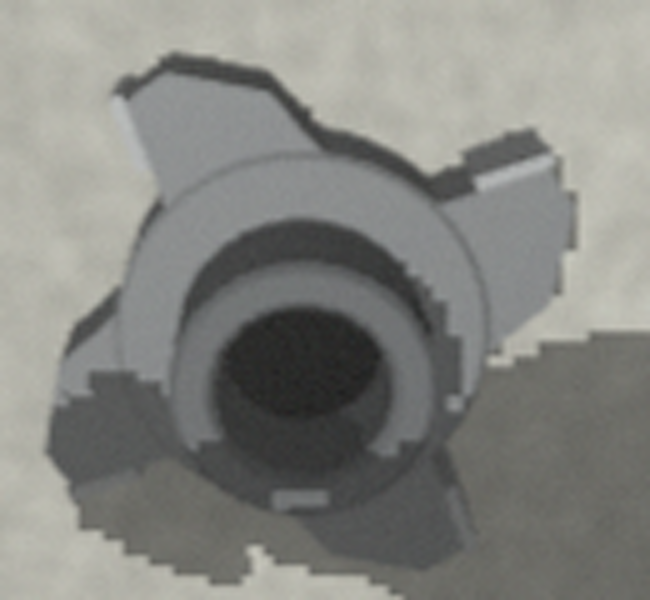

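>>> {"fn": "arm_command", "kwargs": {"moves": [0,-0.006,0.002,-0.006,-0.033,0.011,-1,0.025,0,0,0,0,0,-1,0.02,0,0,0,0,0,-1,0,0,0,0,0,0,-1,0,0,0,0,0,0,-1]}}

```text
clock: 22.88
eef_pos: [0.5691, 0.2983, 0.2205]
tool_rot: [0.001, 0.709, -0.004, 0.706]
ft_force: [-0.1, -0.6, -0.0]
grip_width: 0.0854
```

```bash
python3 -c "
from h import *
go(.570,.3057,.197)
"
```

```text
t 22.88 pos [0.5691 0.2983 0.2205] w 0.0854 F [-0.0843 -0.5919 -0.0077]
  shift mm [23.5  7.5  1. ] rot [-0.0075 -0.0044  0.0037]
```

>>> {"fn": "arm_command", "kwargs": {"moves": [0.009,0.007,0.001,-0.007,-0.004,0.003,-1,0.008,0,0,0,0,0,-1,0.005,0,0,0,0,0,-1,0,0,0,0,0,0,-1,0,0,0,0,0,0,-1]}}

```text
clock: 23.3
eef_pos: [0.5715, 0.3036, 0.199]
tool_rot: [0.001, 0.706, -0.001, 0.708]
ft_force: [0.5, 0.6, -0.3]
grip_width: 0.0857
```

```bash
python3 -c "
from h import *
go(.570,.3057,.197)
look('w14')
"
```

```text
t 23.3 pos [0.5715 0.3036 0.199 ] w 0.0857 F [ 0.4531  0.5664 -0.3239]
  shift mm [ 2.   2.1 -1.5] rot [-0.0035  0.0021 -0.0005]
```

View pics/w14.png

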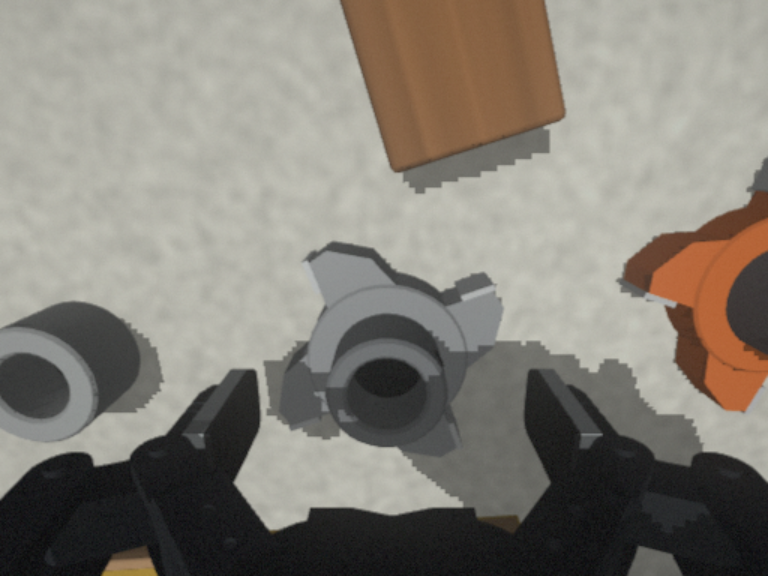

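>>> {"fn": "arm_command", "kwargs": {"moves": [0.002,0.002,-0.002,-0.003,0.002,0,-1,0,0,0,0,0,0,1,0,0,0,0,0,0,1,0,0,0,0,0,0,1,0,0,0,0,0,0,1,0,0,0,0,0,0,1,0,0,0,0,0,0,1,0,0,0,0,0,0,1,0,0,0,0,0,0,1,0,0,0,0,0,0,1]}}

```text
clock: 24.18
eef_pos: [0.5698, 0.3068, 0.199]
tool_rot: [0.001, 0.706, 0.001, 0.708]
ft_force: [-0.5, 0.4, 0.6]
grip_width: 0.0361
```

```bash
python3 -c "
from h import *
go(.5704,.134,.27)
"
```

```text
t 24.18 pos [0.5698 0.3068 0.199 ] w 0.0361 F [-0.5159  0.3946  0.603 ]
  shift mm [ -71.4 -172.6    0.7] rot [ 0.0008  0.0035 -0.0025]
```

>>> {"fn": "arm_command", "kwargs": {"moves": [-0.01,0,0,0,0.003,-0.002,1,-0.025,0,0,0,0,0,1,-0.03,0,0,0,0,0,1,-0.01,-0.02,0,0,0,0,1,0,-0.035,0,0,0,0,1,0,-0.035,0,0,0,0,1,0,-0.035,0,0,0,0,1,0,-0.03,0,0,0,0,1,0,-0.012,0,0,0,0,1,0,0,0,0,0,0,1,0,0,0,0,0,0,1]}}

```text
clock: 25.1
eef_pos: [0.5661, 0.1338, 0.2677]
tool_rot: [-0.004, 0.713, -0.001, 0.701]
ft_force: [0.2, 1.3, -3.2]
grip_width: 0.0359
```

```bash
python3 -c "
from h import *
go(.5704,.134,.204)
look('w15')
"
```

```text
t 25.1 pos [0.5661 0.1338 0.2677] w 0.0359 F [ 0.1788  1.2502 -3.1621]
  shift mm [63.6  0.6  5.5] rot [ 0.0052 -0.018   0.0067]
```

View pics/w15.png

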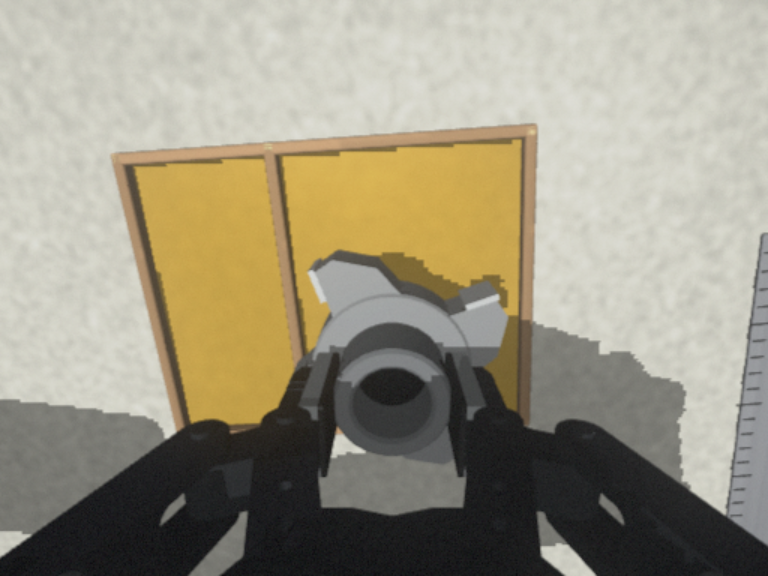

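```bash
python3 -c "
from h import *
c=np.load('pics/w15_c.npz')
P=cast(c['K'],c['W'],np.array([[113,156],[537,125]])/1.5,.012)
e=P[1]-P[0];L=np.linalg.norm(e);u=e/L;v=np.array([-u[1],u[0],0]);cen=(P[0]+P[1])/2-.081*v
print(P,L,np.degrees(np.arctan2(u[1],u[0])),'large',cen+.037*u,'narrow',cen-.062*u)
"
```

```text
[[0.4277 0.203  0.012 ]
 [0.6283 0.2178 0.012 ]] 0.20112273290769409 4.205985979041127 large [0.5709 0.1324 0.012 ] narrow [0.4721 0.1251 0.012 ]
```

>>> {"fn": "arm_command", "kwargs": {"moves": [0.018,0,0.003,0.005,-0.018,0.007,1,0.02,0,0.002,0,0,0,1,0.008,0,0,0,0,0,1,0,0,0,0,0,0,1]}}

```text
clock: 25.48
eef_pos: [0.5716, 0.1392, 0.2205]
tool_rot: [-0.001, 0.706, 0.003, 0.708]
ft_force: [-0.3, -0.8, -3.2]
grip_width: 0.0363
```

```bash
python3 -c "
from h import *
go(.5704,.134,.204)
"
```

```text
t 25.48 pos [0.5716 0.1392 0.2205] w 0.0363 F [-0.3002 -0.7614 -3.1572]
  shift mm [16.5 -5.2 -1.2] rot [ 0.0067  0.0029 -0.003 ]
```

>>> {"fn": "arm_command", "kwargs": {"moves": [0.006,-0.006,-0.001,0.006,0.003,-0.003,1,0.005,0,0,0,0,0,1,0.003,0,0,0,0,0,1,0,0,0,0,0,0,1]}}

```text
clock: 25.82
eef_pos: [0.5705, 0.1356, 0.206]
tool_rot: [-0.002, 0.707, 0.002, 0.707]
ft_force: [-0.3, 0.2, -3.3]
grip_width: 0.0358
```

```bash
python3 -c "
from h import *
go(.5704,.134,.204)
"
```

```text
t 25.82 pos [0.5705 0.1356 0.206 ] w 0.0358 F [-0.2551  0.1934 -3.2541]
  shift mm [ 2.  -1.6 -0.1] rot [ 0.0046 -0.0008 -0.0001]
```

>>> {"fn": "arm_command", "kwargs": {"moves": [0.002,-0.001,0,0.004,0,0,1,0.002,0,0,0,0,0,1]}}

```text
clock: 25.98
eef_pos: [0.5707, 0.1347, 0.2039]
tool_rot: [0.0, 0.707, 0.0, 0.707]
ft_force: [-7.4, -2.6, 14.4]
grip_width: 0.0359
```

```bash
python3 -c "
from h import *
go(.5704,.134,.204)
"
```

```text
t 25.98 pos [0.5707 0.1347 0.2039] w 0.0359 F [-7.4192 -2.632  14.4118]
  shift mm [-0.1 -0.7 -0.3] rot [ 0.0003  0.0007 -0.0004]
```

>>> {"fn": "arm_command", "kwargs": {"moves": [-0.001,0,0,0,0,0,1,0,0,0,0,0,0,0,0,0,0,0,0,0,-0.3,0,0,0,0,0,0,-1,0,0,0,0,0,0,-1,0,0,0,0,0,0,-1,-0.02,0,0,0,0,0,-1,-0.035,0,0,0,0,0,-1,-0.04,0,0,0,0,0,-1,-0.01,0,0,0,0,0,-1,0,0,0,0,0,0,-1]}}

```text
clock: 26.9
eef_pos: [0.5713, 0.1343, 0.316]
tool_rot: [0.001, 0.705, 0.0, 0.709]
ft_force: [0.3, -0.8, 0.0]
grip_width: 0.0853
```

```bash
python3 -c "
from h import *
go(.452,-.415,.31)
look('w16')
"
```

```text
t 26.9 pos [0.5713 0.1343 0.316 ] w 0.0853 F [ 0.3197 -0.8233  0.0076]
  shift mm [   4.7 -549.4 -118.9] rot [-0.0008  0.0046 -0.0014]
```

View pics/w16.png

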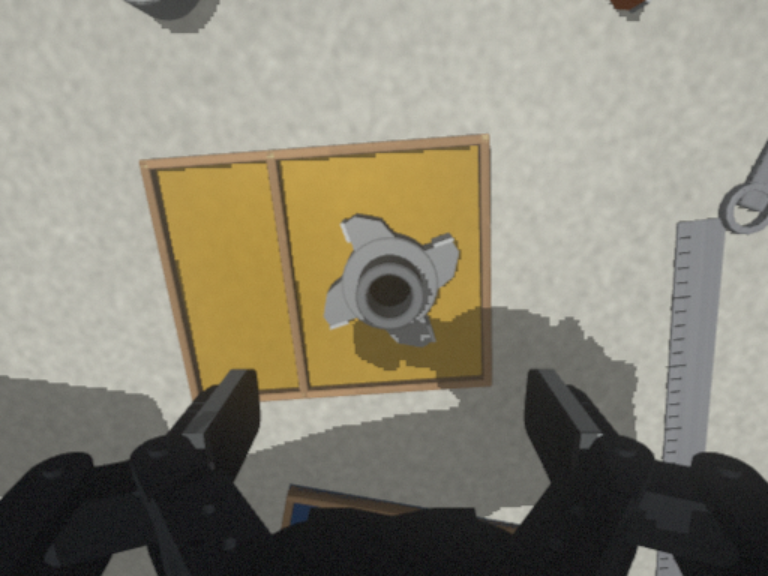

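Moulding cutter lies flat inside the large bay. Now the bearing guide.

>>> {"fn": "arm_command", "kwargs": {"moves": [0,-0.025,-0.006,0,0.004,-0.001,-1,0,-0.036,-0.008,0,0,0,-1,0,-0.036,-0.008,0,0,0,-1,0,-0.036,-0.008,0,0,0,-1,0,-0.036,-0.008,0,0,0,-1,0,-0.036,-0.008,0,0,0,-1,0,-0.036,-0.008,0,0,0,-1,0,-0.036,-0.008,0,0,0,-1,0,-0.036,-0.008,0,0,0,-1,0,-0.036,-0.008,0,0,0,-1,0,-0.036,-0.008,0,0,0,-1,0,-0.036,-0.008,0,0,0,-1,0,-0.036,-0.008,0,0,0,-1,0,-0.036,-0.008,0,0,0,-1,0,-0.036,-0.008,0,0,0,-1,0,-0.02,-0.004,0,0,0,-1,0,0,0,0,0,0,-1,0,0,0,0,0,0,-1]}}

```text
clock: 28.45
eef_pos: [0.4388, -0.4363, 0.2814]
tool_rot: [0.005, 0.718, 0.009, 0.696]
ft_force: [-0.2, 0.5, -0.1]
grip_width: 0.0849
```

```bash
python3 -c "
from h import *
go(.452,-.415,.30)
look('w17')
"
```

```text
t 28.45 pos [ 0.4388 -0.4363  0.2814] w 0.0849 F [-0.1671  0.5132 -0.092 ]
  shift mm [-18.6  21.6  12.8] rot [ 0.0055 -0.0304 -0.0186]
```

View pics/w17.png

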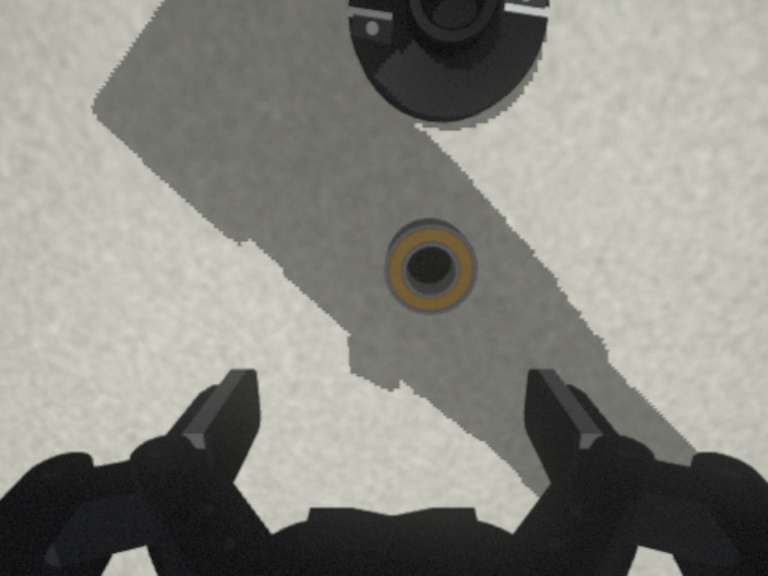

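```bash
python3 -c "
from h import *
c=np.load('pics/w17_c.npz')
print(cast(c['K'],c['W'],np.array([[431.5,269.5],[385,269.5],[478,269.5],[431,315]])/1.5,.026))
go(.4525,-.416,.25)
"
```

```text
[[ 0.4513 -0.4153  0.026 ]
 [ 0.4276 -0.4156  0.026 ]
 [ 0.4748 -0.415   0.026 ]
 [ 0.4517 -0.4397  0.026 ]]
t 28.5 pos [ 0.4387 -0.4359  0.2811] w 0.0852 F [-0.0738 -0.5947 -0.8387]
  shift mm [31.  19.3 14.9] rot [ 0.006  -0.0313 -0.0187]
```

>>> {"fn": "arm_command", "kwargs": {"moves": [0.005,0.019,0.013,0.006,-0.031,-0.019,-1,0.025,0,0,0,0,0,-1,0.02,0,0,0,0,0,-1,0,0,0,0,0,0,-1,0,0,0,0,0,0,-1]}}

```text
clock: 28.92
eef_pos: [0.4534, -0.4095, 0.2277]
tool_rot: [-0.001, 0.707, 0.003, 0.707]
ft_force: [-0.7, -0.2, 0.2]
grip_width: 0.0851
```

```bash
python3 -c "
from h import *
go(.4515,-.4155,.181)
"
```

```text
t 28.92 pos [ 0.4534 -0.4095  0.2277] w 0.0851 F [-0.6591 -0.2356  0.1813]
  shift mm [46.6 -6.2 -1.9] rot [ 0.0066 -0.0009 -0.0032]
```

>>> {"fn": "arm_command", "kwargs": {"moves": [0.015,-0.006,-0.002,0.006,-0.001,-0.003,-1,0.016,0,0,0,0,0,-1,0.01,0,0,0,0,0,-1,0,0,0,0,0,0,-1,0,0,0,0,0,0,-1]}}

```text
clock: 29.33
eef_pos: [0.4544, -0.4124, 0.19]
tool_rot: [-0.003, 0.706, 0.002, 0.708]
ft_force: [0.4, -0.2, 0.1]
grip_width: 0.0854
```

```bash
python3 -c "
from h import *
go(.4515,-.4155,.181)
"
```

```text
t 29.33 pos [ 0.4544 -0.4124  0.19  ] w 0.0854 F [ 0.3515 -0.2148  0.1008]
  shift mm [ 9.  -3.  -2.9] rot [0.0068 0.0033 0.002 ]
```

>>> {"fn": "arm_command", "kwargs": {"moves": [0.005,-0.003,-0.003,0.006,0.003,0.002,-1,0.004,0,0,0,0,0,-1,0.002,0,0,0,0,0,-1,0,0,0,0,0,0,-1]}}

```text
clock: 29.67
eef_pos: [0.4523, -0.4163, 0.1816]
tool_rot: [-0.001, 0.706, -0.001, 0.708]
ft_force: [0.3, 0.8, 0.4]
grip_width: 0.0854
```

```bash
python3 -c "
from h import *
go(.4515,-.4155,.181)
"
```

```text
t 29.67 pos [ 0.4523 -0.4163  0.1816] w 0.0854 F [0.2751 0.8085 0.4313]
  shift mm [ 0.6  0.8 -0.8] rot [0.0008 0.0036 0.0032]
```

>>> {"fn": "arm_command", "kwargs": {"moves": [0,0,0,0,0.003,0.003,1,0,0,0,0,0,0,1,0,0,0,0,0,0,1,0,0,0,0,0,0,1,0,0,0,0,0,0,1,0,0,0,0,0,0,1,0,0,0,0,0,0,1,0,0,0,0,0,0,1]}}

```text
clock: 30.33
eef_pos: [0.4524, -0.4169, 0.1829]
tool_rot: [-0.0, 0.707, -0.0, 0.708]
ft_force: [-0.2, -0.1, 0.1]
grip_width: 0.0453
```

```bash
python3 -c "
from h import *
go(.472,.126,.29)
"
```

```text
t 30.33 pos [ 0.4524 -0.4169  0.1829] w 0.0453 F [-0.2015 -0.1166  0.0907]
  shift mm [-107.8  542.8   19.9] rot [0.0001 0.0015 0.0012]
```

>>> {"fn": "arm_command", "kwargs": {"moves": [0,0,0,0,0,0,1,-0.01,0,0,0,0,0,1,-0.025,0,0,0,0,0,1,-0.035,0,0,0,0,0,1,-0.03,0,0,0,0,0,1,-0.01,0.025,0.001,0,0,0,1,-0.001,0.035,0.001,0,0,0,1,-0.001,0.035,0.001,0,0,0,1,-0.001,0.035,0.001,0,0,0,1,-0.001,0.035,0.001,0,0,0,1,-0.001,0.035,0.001,0,0,0,1,-0.001,0.035,0.001,0,0,0,1,-0.001,0.035,0.001,0,0,0,1,0,0.02,0.001,0,0,0,1]}}

```text
clock: 31.5
eef_pos: [0.4596, -0.1195, 0.3085]
tool_rot: [0.005, 0.706, -0.004, 0.708]
ft_force: [-0.5, -0.5, -3.4]
grip_width: 0.0457
```

```bash
python3 -c "
from h import *
go(.472,.126,.29)
"
```

```text
t 31.5 pos [ 0.4596 -0.1195  0.3085] w 0.0457 F [-0.4692 -0.5191 -3.3842]
  shift mm [ 18.9 245.6   9.5] rot [-0.0118  0.0017 -0.0019]
```

>>> {"fn": "arm_command", "kwargs": {"moves": [0.001,0.03,0.001,-0.012,0.002,-0.002,1,0.001,0.035,0.001,0,0,0,1,0.001,0.035,0.001,0,0,0,1,0.001,0.035,0.001,0,0,0,1,0.001,0.035,0.001,0,0,0,1,0.001,0.035,0.001,0,0,0,1,0.001,0.025,0.001,0,0,0,1,0.001,0.01,0.001,0,0,0,1,0,0,0,0,0,0,1,0,0,0,0,0,0,1]}}

```text
clock: 32.33
eef_pos: [0.4642, 0.1369, 0.3053]
tool_rot: [-0.003, 0.706, 0.004, 0.708]
ft_force: [0.3, -1.1, -2.8]
grip_width: 0.0459
```

```bash
python3 -c "
from h import *
go(.472,.126,.188)
look('w18')
"
```

```text
t 32.33 pos [0.4642 0.1369 0.3053] w 0.0459 F [ 0.3438 -1.1385 -2.7633]
  shift mm [117.3 -11.1   7.2] rot [ 0.0089  0.0037 -0.0012]
```

View pics/w18.png

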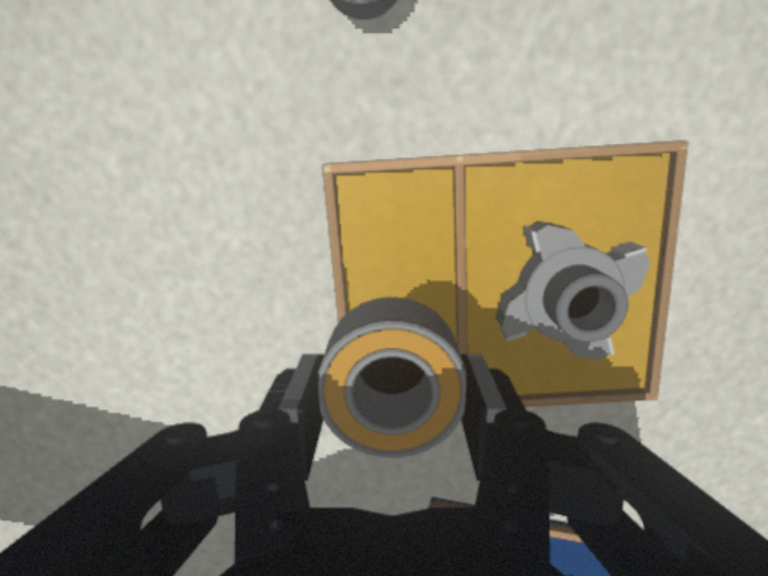

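>>> {"fn": "arm_command", "kwargs": {"moves": [0.025,-0.011,0.007,0.009,0.004,-0.001,1,0.035,0,0,0,0,0,1,0.03,0,0,0,0,0,1,0,0,0,0,0,0,1,0,0,0,0,0,0,1]}}

```text
clock: 32.8
eef_pos: [0.4739, 0.1188, 0.2164]
tool_rot: [0.004, 0.705, -0.004, 0.709]
ft_force: [0.4, 0.2, -1.1]
grip_width: 0.0458
```

```bash
python3 -c "
from h import *
go(.472,.126,.188)
"
```

```text
t 32.8 pos [0.4739 0.1188 0.2164] w 0.0458 F [ 0.4265  0.2119 -1.0528]
  shift mm [28.4  7.2 -2.2] rot [-0.0115  0.0066  0.0005]
```

>>> {"fn": "arm_command", "kwargs": {"moves": [0.008,0.007,-0.002,-0.011,0.006,0,1,0.008,0,0,0,0,0,1,0.005,0,0,0,0,0,1,0,0,0,0,0,0,1]}}

```text
clock: 33.13
eef_pos: [0.4739, 0.1247, 0.1982]
tool_rot: [0.001, 0.705, -0.001, 0.709]
ft_force: [-0.1, 0.1, -2.4]
grip_width: 0.0458
```

```bash
python3 -c "
from h import *
go(.472,.126,.188)
"
```

```text
t 33.13 pos [0.4739 0.1247 0.1982] w 0.0458 F [-0.0858  0.0524 -2.4096]
  shift mm [10.2  1.3 -1.9] rot [-0.0034  0.0057 -0.0007]
```

>>> {"fn": "arm_command", "kwargs": {"moves": [0.004,0.001,-0.002,-0.003,0.005,0,1,0.003,0,0,0,0,0,1,0.002,0,0,0,0,0,1]}}

```text
clock: 33.38
eef_pos: [0.4729, 0.1265, 0.1905]
tool_rot: [0.0, 0.705, 0.001, 0.709]
ft_force: [-0.7, 0.1, -1.9]
grip_width: 0.046
```

```bash
python3 -c "
from h import *
go(.472,.126,.188)
"
```

```text
t 33.38 pos [0.4729 0.1265 0.1905] w 0.046 F [-0.691   0.1136 -1.8727]
  shift mm [ 2.5 -0.5 -0.9] rot [ 0.0007  0.0046 -0.0019]
```

>>> {"fn": "arm_command", "kwargs": {"moves": [0.002,0,-0.001,0,0.004,-0.002,1,0.002,0,0,0,0,0,1]}}

```text
clock: 33.55
eef_pos: [0.4718, 0.1267, 0.1877]
tool_rot: [-0.001, 0.707, 0.0, 0.707]
ft_force: [-9.1, -3.0, 26.7]
grip_width: 0.0454
```

```bash
python3 -c "
from h import *
go(.472,.126,.188)
"
```

```text
t 33.55 pos [0.4718 0.1267 0.1877] w 0.0454 F [-9.089  -2.9508 26.6565]
  shift mm [-0.3 -0.7  0.2] rot [0.0012 0.001  0.0002]
```

>>> {"fn": "arm_command", "kwargs": {"moves": [-0.001,0,0,0,0,0,1,0,0,0,0,0,0,-0.37,0,0,0,0,0,0,-0.37,0,0,0,0,0,0,-0.37,0,0,0,0,0,0,-0.37,-0.02,0,0,0,0,0,-0.37,-0.035,0,0,0,0,0,-0.37,-0.04,0,0,0,0,0,-1,-0.035,0,-0.02,0,0,0,-1,0,0,-0.035,0,0,0,-1,0,0,-0.035,0,0,0,-1,0,0,-0.035,0,0,0,-1,0,0,-0.02,0,0,0,-1,0,0,0,0,0,0,-1,0,0,0,0,0,0,-1]}}

```text
clock: 34.8
eef_pos: [0.3236, 0.1268, 0.326]
tool_rot: [0.001, 0.703, 0.001, 0.711]
ft_force: [0.3, 1.0, 0.1]
grip_width: 0.0855
```

Run:
```python
from h import *
go(.33,.126,.3)
t=bot.camera("top");s=bot.camera("side");np.save("pics/top9.npy",t);np.save("pics/side9.npy",s)
cv2.imwrite("pics/top9.png",cv2.resize(t[130:290,80:460],(798,336),interpolation=cv2.INTER_CUBIC)[:,:,::-1])
cv2.imwrite("pics/side9.png",cv2.resize(s[100:330,190:380],(496,600),interpolation=cv2.INTER_CUBIC)[:,:,::-1])
```

```text
t 34.8 pos [0.3236 0.1268 0.326 ] w 0.0855 F [0.3087 0.9519 0.0952]
  shift mm [26.1 -0.9  6.2] rot [ 0.0001  0.0103 -0.0036]
```

View pics/top9.png

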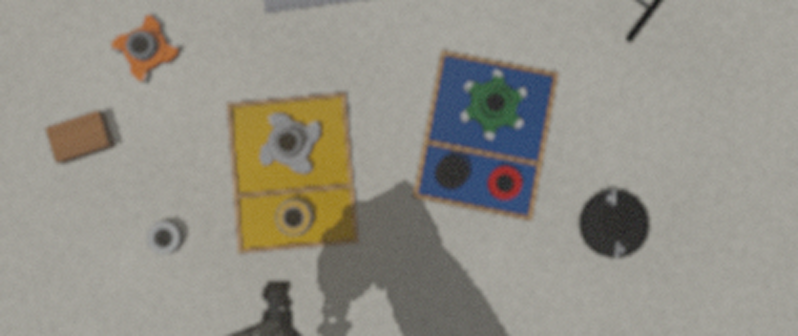

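View pics/side9.png

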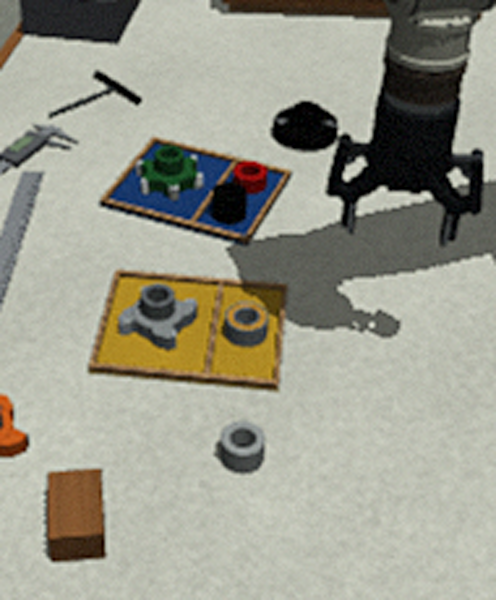

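All five pieces lie in their bays. In the top crop the green cutter is at (495,102), the black collar at (453,170) and the red collar at (505,183). The moulding cutter is at (290,142) and the guide at (294,216). The rebate head and plain collar look unmoved, so I'm handing in.

Run:
```python
from h import *
a=np.load("pics/top0.npy").astype(int);b=np.load("pics/top9.npy").astype(int)
for n,(u,v) in (("rebate",(372,236)),("plain",(159,242))):
    g=[cv2.GaussianBlur(x[v-25:v+25,u-25:u+25].mean(2).astype(np.float32),(0,0),1) for x in (a,b)]
    print(n,cv2.phaseCorrelate(g[0],g[1]))
print(bot.job_done())
```

```text
rebate ((0.04989232344429695, 0.05197517485632375), 1.0850344398498535)
plain ((-0.09581302828379634, -0.08170337747984036), 1.1593738075137139)
the job is handed in; nothing more can be done
None
```

Both kits are made up and the job is handed in; the clock read about 35 s of the 115 s allowed. I placed the pieces in the order you listed them.

- **Blue tray:** the green finger-joint cutter is in the large bay. The tall black collar and the short red collar are side by side in the narrow bay.
- **Yellow tray:** the bare-steel moulding cutter is in the large bay and the bearing guide is in the narrow bay.

Each piece was lowered until the wrist felt the tray floor, with readings of about 14–28 N, and only then released.

**Final checks:**
- The last top and side pictures show all five pieces flat and upright inside their bays, with the gripper clear of everything.
- The rebate head and the plain collar shifted by 0.13 pixel or less between the first and last top pictures, so they had not moved.
- The orange look-alike cutter was not touched.

**Differences noted:** tray positions measured by the top and wrist cameras agreed within about 2 mm. My first top-view reading of the finger cutter was about 8 mm off in y, and I corrected it from the wrist camera before gripping. The gripper width read about 2 mm under each piece's nominal diameter throughout. No final check failed.

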